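# Free the chocked end stop and pack the medicine cartons

### The job

Work the wooden wedge straight out from under the organiser's end stop without dragging the stop along, and lay the wedge flat and fully home in its recess in the block beside the end wall. Slide the end stop back, stand every tablet and plaster carton upright in the bay between the end wall and the stop, like books side by side (long side along the wall, face to face), and push the stop up until the cartons stand snug between wall and stop with no gaps. Leave the spoon, pen, phone and blister strip alone.

Things in the scene. Friction and masses are not known exactly. Their poses are not given: they have to be found in the camera images.
- rack: Fixed organiser: aluminium back rail 335 mm long, 30 mm high; white end wall (14 thick, 62 high) at its +y end; outside it a low recess block. Origin on the worktop; x to the rail (front face at x=+55 mm), y along it to the wall. Placed and turned (to 9 deg) anew each time. The bay has no floor (worktop), is open in front; cartons belong with their middles at x=0 (within 30 mm).
- wall_face (a point): Point at worktop level on the bay side (-y side) of the end wall, at the organiser's x = 0; axes as the organiser. The wall reaches from x = -40 mm to the rail, 62 mm high. (Wall cupboards hang 0.51 m above the worktop from world x = 0.61 m on: keep the wrist clear of them.)
- recess (a point): Centre of the recess floor, 2 mm above the worktop, 55 mm to +y of the wall's bay side and 45 mm to the front; axes as the organiser. Rims 8 mm above the worktop. It has the wedge's outline, 2 mm to spare all round: front 55x34 mm for the grip block, rear 67x28 mm for the blade. Seated, the wedge's origin is here, its x along the organiser's x (blade to the rail).
- end_stop (a joint): Slide of the end stop along the rail: width in m of the bay from the wall to the stop's bay-side face, 0 to 0.265; grows as the stop is drawn away from the wall (to -y). About 4 N of friction; it stays where left. At the start 0.028 to 0.038: too narrow for the cartons. Its carriage, 40 mm wide (all on the -y side of that face), 42 mm high, sits on the rail at x above 49 mm.
- stop_face (a point): Point on the bay-side face of the stop's panel, at the organiser's x = 0, at worktop level when the panel is down; axes as the organiser. The white panel crosses the bay: 14 mm thick (from this face to -y), x -35 to +45 mm, its lower edge 4 mm and upper edge 76 mm above the worktop when down; 0.8 kg or so. It slides freely up and down on its carriage.
- stop_tab (a point): Middle of the top edge of the grip tab on the panel, 99 mm above the worktop when the panel is down: 14 mm thick in y, 36 mm wide in x, standing 23 mm above the panel's upper edge. Pinch it from above to slide the stop either way.
- stop_panel (a joint): Height in m by which the panel is propped up (0 to 0.016): about 0.006 while the wedge is under it, 0 when it is down.
- wedge: Loose wooden wedge, 118 mm long, 80 g. Origin under its middle; x to the thin tip. Grip block x -59 to -7 mm, 30 wide, 30 high; blade 24 wide, x -7 to +59 mm, top falling from 17 to 3 mm. At the start it lies on the worktop, tip under the panel from the front, panel's weight on it, block towards the robot; it pulls out along its -x against friction (to 15 N), and the panel sinks.
- tablets_a: Small carton of tablets, 30 mm thick, 83 mm long, 52 mm high, 58 g; origin under its middle. Own x: thickness, y: length, z: up. Glossy card (friction about 0.3). Stands upright, loose on the worktop, on its long narrow underside. May be absent.
- tablets_a_mid (a point): Middle of the solid part of that carton, 25.5 mm above its underside; axes as the carton.
- tablets_b: Small carton of tablets, 30 mm thick, 83 mm long, 52 mm high, 58 g; origin under its middle. Own x: thickness, y: length, z: up. Glossy card (friction about 0.3). Stands upright, loose on the worktop, on its long narrow underside. May be absent.
- tablets_b_mid (a point): Middle of the solid part of that carton, 25.5 mm above its underside; axes as the carton.
- tablets_c: Small carton of tablets, 30 mm thick, 83 mm long, 52 mm high, 58 g; origin under its middle. Own x: thickness, y: length, z: up. Glossy card (friction about 0.3). Stands upright, loose on the worktop, on its long narrow underside. May be absent.
- tablets_c_mid (a point): Middle of the solid part of that carton, 25.5 mm above its underside; axes as the carton.
- plasters_a: Carton of plasters: solid part 28 mm thick (x -11 to +17 mm), 94 long, 57 high; the paper handle on top (to 82 mm) and flaps give no resistance; 42 g. Origin on the underside. Own x: thickness, y: length, z: up. Glossy card (friction about 0.3). Stands upright, loose on the worktop, on its long narrow underside. May be absent.
- plasters_a_mid (a point): Middle of the solid part of that carton, 28.5 mm above its underside; axes as the carton.
- plasters_b: Carton of plasters: solid part 28 mm thick (x -11 to +17 mm), 94 long, 57 high; the paper handle on top (to 82 mm) and flaps give no resistance; 42 g. Origin on the underside. Own x: thickness, y: length, z: up. Glossy card (friction about 0.3). Stands upright, loose on the worktop, on its long narrow underside. May be absent.
- plasters_b_mid (a point): Middle of the solid part of that carton, 28.5 mm above its underside; axes as the carton.
- teaspoon: Teaspoon, 130x26x11 mm, loose bystander lying on the worktop; origin under its middle. Leave it alone.
- pen: Pen, 145x12x9 mm, loose bystander lying on the worktop; origin under its middle. Leave it alone.
- phone: Phone, 154x76x8 mm, loose bystander lying on the worktop; origin under its middle. Leave it alone.
- blister: Blister strip, 95x42x5 mm, loose bystander lying on the worktop; origin under its middle. Leave it alone.
Things that resemble listed ones, but are neither listed nor needed, are in the scene too. Leave any yellow look-alike of the tablets_b alone.

How it is judged (in metres and radians):
On the way, in this order (a step that is already met when the one before it is completed fails the run):
1. the wedge is out from under the stop and the panel has come down (value of joint stop_panel below 0.002 m and horizontal distance between wedge and stop_face above 0.097 m), for 0.2 s.
2. every carton stands upright in the bay between the end wall and the stop (angle between each of tablets_a, tablets_b, tablets_c, plasters_a, plasters_b's own z axis and vertical below 0.12 rad and height (world z) of tablets_a between -0.008 and 0.008 m and x of tablets_a_mid in the frame of rack between -0.03 and 0.03 m and y of each of tablets_a_mid, tablets_b_mid, tablets_c_mid, plasters_a_mid, plasters_b_mid in the frame of rack below 0.125 m and y of each of tablets_a_mid, tablets_b_mid, tablets_c_mid, plasters_a_mid, plasters_b_mid in the frame of stop_face above 0 m and height (world z) of tablets_b between -0.008 and 0.008 m and x of tablets_b_mid in the frame of rack between -0.03 and 0.03 m and height (world z) of tablets_c between -0.008 and 0.008 m and x of tablets_c_mid in the frame of rack between -0.03 and 0.03 m and height (world z) of plasters_a between -0.008 and 0.008 m and x of plasters_a_mid in the frame of rack between -0.03 and 0.03 m and height (world z) of plasters_b between -0.008 and 0.008 m and x of plasters_b_mid in the frame of rack between -0.03 and 0.03 m), for 0.2 s.
At the end, for the whole second after the job is handed in: Every carton upright (0.12 rad) and square (0.12 rad) in the bay, middle within 30 mm of its centre line; gaps between wall, cartons and stop at most 4 mm; wedge in its recess within 4 mm (height 2.5 mm), flat (0.05 rad) and square (0.06 rad); all at rest (all of step 2 and angle between the x axis of each of tablets_a, tablets_b, tablets_c, plasters_a, plasters_b and the y axis of rack, either way round below 0.12 rad and (y of tablets_a_mid in the frame of wall_face above -0.019 m or (x of tablets_b_mid in the frame of tablets_a_mid between 0.025 and 0.034 m and x of wall_face in the frame of tablets_a_mid above 0 m) or (x of tablets_b_mid in the frame of tablets_a_mid between -0.034 and -0.025 m and x of wall_face in the frame of tablets_a_mid below 0 m) or (x of tablets_c_mid in the frame of tablets_a_mid between 0.025 and 0.034 m and x of wall_face in the frame of tablets_a_mid above 0 m) or (x of tablets_c_mid in the frame of tablets_a_mid between -0.034 and -0.025 m and x of wall_face in the frame of tablets_a_mid below 0 m) or (x of plasters_a_mid in the frame of tablets_a_mid between 0.024 and 0.033 m and x of wall_face in the frame of tablets_a_mid above 0 m) or (x of plasters_a_mid in the frame of tablets_a_mid between -0.033 and -0.024 m and x of wall_face in the frame of tablets_a_mid below 0 m) or (x of plasters_b_mid in the frame of tablets_a_mid between 0.024 and 0.033 m and x of wall_face in the frame of tablets_a_mid above 0 m) or (x of plasters_b_mid in the frame of tablets_a_mid between -0.033 and -0.024 m and x of wall_face in the frame of tablets_a_mid below 0 m)) and linear speed of each of tablets_a, tablets_b, tablets_c, plasters_a, plasters_b, wedge below 0.02 m/s and (y of tablets_b_mid in the frame of wall_face above -0.019 m or (x of tablets_a_mid in the frame of tablets_b_mid between 0.025 and 0.034 m and x of wall_face in the frame of tablets_b_mid above 0 m) or (x of tablets_a_mid in the frame of tablets_b_mid between -0.034 and -0.025 m and x of wall_face in the frame of tablets_b_mid below 0 m) or (x of tablets_c_mid in the frame of tablets_b_mid between 0.025 and 0.034 m and x of wall_face in the frame of tablets_b_mid above 0 m) or (x of tablets_c_mid in the frame of tablets_b_mid between -0.034 and -0.025 m and x of wall_face in the frame of tablets_b_mid below 0 m) or (x of plasters_a_mid in the frame of tablets_b_mid between 0.024 and 0.033 m and x of wall_face in the frame of tablets_b_mid above 0 m) or (x of plasters_a_mid in the frame of tablets_b_mid between -0.033 and -0.024 m and x of wall_face in the frame of tablets_b_mid below 0 m) or (x of plasters_b_mid in the frame of tablets_b_mid between 0.024 and 0.033 m and x of wall_face in the frame of tablets_b_mid above 0 m) or (x of plasters_b_mid in the frame of tablets_b_mid between -0.033 and -0.024 m and x of wall_face in the frame of tablets_b_mid below 0 m)) and (y of tablets_c_mid in the frame of wall_face above -0.019 m or (x of tablets_a_mid in the frame of tablets_c_mid between 0.025 and 0.034 m and x of wall_face in the frame of tablets_c_mid above 0 m) or (x of tablets_a_mid in the frame of tablets_c_mid between -0.034 and -0.025 m and x of wall_face in the frame of tablets_c_mid below 0 m) or (x of tablets_b_mid in the frame of tablets_c_mid between 0.025 and 0.034 m and x of wall_face in the frame of tablets_c_mid above 0 m) or (x of tablets_b_mid in the frame of tablets_c_mid between -0.034 and -0.025 m and x of wall_face in the frame of tablets_c_mid below 0 m) or (x of plasters_a_mid in the frame of tablets_c_mid between 0.024 and 0.033 m and x of wall_face in the frame of tablets_c_mid above 0 m) or (x of plasters_a_mid in the frame of tablets_c_mid between -0.033 and -0.024 m and x of wall_face in the frame of tablets_c_mid below 0 m) or (x of plasters_b_mid in the frame of tablets_c_mid between 0.024 and 0.033 m and x of wall_face in the frame of tablets_c_mid above 0 m) or (x of plasters_b_mid in the frame of tablets_c_mid between -0.033 and -0.024 m and x of wall_face in the frame of tablets_c_mid below 0 m)) and (y of plasters_a_mid in the frame of wall_face above -0.018 m or (x of tablets_a_mid in the frame of plasters_a_mid between 0.024 and 0.033 m and x of wall_face in the frame of plasters_a_mid above 0 m) or (x of tablets_a_mid in the frame of plasters_a_mid between -0.033 and -0.024 m and x of wall_face in the frame of plasters_a_mid below 0 m) or (x of tablets_b_mid in the frame of plasters_a_mid between 0.024 and 0.033 m and x of wall_face in the frame of plasters_a_mid above 0 m) or (x of tablets_b_mid in the frame of plasters_a_mid between -0.033 and -0.024 m and x of wall_face in the frame of plasters_a_mid below 0 m) or (x of tablets_c_mid in the frame of plasters_a_mid between 0.024 and 0.033 m and x of wall_face in the frame of plasters_a_mid above 0 m) or (x of tablets_c_mid in the frame of plasters_a_mid between -0.033 and -0.024 m and x of wall_face in the frame of plasters_a_mid below 0 m) or (x of plasters_b_mid in the frame of plasters_a_mid between 0.023 and 0.032 m and x of wall_face in the frame of plasters_a_mid above 0 m) or (x of plasters_b_mid in the frame of plasters_a_mid between -0.032 and -0.023 m and x of wall_face in the frame of plasters_a_mid below 0 m)) and (y of plasters_b_mid in the frame of wall_face above -0.018 m or (x of tablets_a_mid in the frame of plasters_b_mid between 0.024 and 0.033 m and x of wall_face in the frame of plasters_b_mid above 0 m) or (x of tablets_a_mid in the frame of plasters_b_mid between -0.033 and -0.024 m and x of wall_face in the frame of plasters_b_mid below 0 m) or (x of tablets_b_mid in the frame of plasters_b_mid between 0.024 and 0.033 m and x of wall_face in the frame of plasters_b_mid above 0 m) or (x of tablets_b_mid in the frame of plasters_b_mid between -0.033 and -0.024 m and x of wall_face in the frame of plasters_b_mid below 0 m) or (x of tablets_c_mid in the frame of plasters_b_mid between 0.024 and 0.033 m and x of wall_face in the frame of plasters_b_mid above 0 m) or (x of tablets_c_mid in the frame of plasters_b_mid between -0.033 and -0.024 m and x of wall_face in the frame of plasters_b_mid below 0 m) or (x of plasters_a_mid in the frame of plasters_b_mid between 0.023 and 0.032 m and x of wall_face in the frame of plasters_b_mid above 0 m) or (x of plasters_a_mid in the frame of plasters_b_mid between -0.032 and -0.023 m and x of wall_face in the frame of plasters_b_mid below 0 m)) and (y of any of tablets_a_mid, tablets_b_mid, tablets_c_mid in the frame of stop_face below 0.019 m or y of any of plasters_a_mid, plasters_b_mid in the frame of stop_face below 0.018 m) and horizontal distance between wedge and recess below 0.004 m and z of wedge in the frame of recess between -0.0025 and 0.0025 m and angle between wedge's own z axis and vertical below 0.05 rad and angle between the x axis of wedge and the x axis of rack, either way round below 0.06 rad); the robot touches nothing.
It fails at once if the stop is dragged more than 20 mm while the wedge is still under it (distance of stop_tab from where it was at the start of the episode above 0.02 m and y of wedge in the frame of stop_face between -0.045 and 0.03 m and x of wedge in the frame of stop_face between -0.088 and 0.05 m).
It fails at once if a bystander (spoon, pen, phone, blister strip) is pushed more than 30 mm (distance of any of teaspoon, pen, phone, blister from where it was at the start of the episode above 0.03 m).
Of tablets_a, tablets_b, tablets_c, plasters_a, plasters_b only 3 to 4 are there at a start; the rules pass over those that are not, and their reading is None.
At some moment in a run one of tablets_a, tablets_b, tablets_c, plasters_a, plasters_b may be knocked a few centimetres aside while the robot is not near it.
It also fails if it takes over 200 s, if anything falls off the work surface, if the arm or the gripper's body presses on something with over 40 N, if the wrist force passes 120 N, or if a joint passes its speed limit or range.

### The arm

A 6-joint arm with a two-finger parallel gripper is mounted at the origin on a cart in front of the work surface, level with it; the furniture and walls round the work are solid. World frame = base frame: x ahead of the robot, y to its left, z up, the work surface at z = 0. Lengths are in m, angles in degrees, forces in N, time in s.
With the tool pointing down it reaches from about 0.3 to 0.95 m from the base axis. Payload 3.1 kg.
Tool frame: the origin (TCP) lies on the centre line of the jaws, within the pads' length; the fingertips stand 11 mm ahead of it and the grasp point (between the pads) lies 8 mm behind it; z points along the fingers, y is the line along which they close (so a half turn about z gives the same grasp; the last joint's range is limited). The gripper opens to 85 mm and grips with 20 to 120 N. Pads are 22 mm wide; open, the fingers measure 114 mm over their backs; the gripper's body (76 mm by 85 mm) begins 54 mm behind the grasp point. The pads swing forward as they close: fully open they stand 13 mm farther back than shut.
Start: joints at [68.085, 17.653, 93.61, -0, 68.738, -3.994], TCP at [0.192, 0.595, 0.242] pointing down, gripper open.
Joint ranges: [-175.34, 175.34], [-45.06, 112.39], [2.9, 150.54], [-68.45, 248.45], [3.09, 151.38], [-168.51, 168.51]. Speed limits (degrees/s): [159.86, 159.86, 180, 180, 180, 180].

### API

Orientations are given as a 3x3 rotation matrix whose columns are the frame's x, y, z axes.
In Python, from rig import status, camera, camera_info, arm gives the robot as it stands. The module is installed in compiled form; this text tells all that it offers.
- The arm moves only by the tool send_rows, never from a script. Its argument "targets" is a list of rows, each a list of 3 entries, a list of its own where there are three numbers: the shift along the tool's x, y, z in m, then the turn about the tool's z in degrees, then the opening, from 0 (shut) to 1 (fully open). In form: [[[tx, ty, tz], turn, hand], ...]. A call has exactly 10 rows; each row shifts and turns the commanded pose from where the row before left it, along the tool's axes as they then stand; what a row does not reach is not made up. A row lasts 1/10 s, in which the tool goes at most 50 mm and 8.59 degrees, less where a joint would pass 70% of its speed; a pose out of reach is approached as far as the arm can. A call with a gripper value outside its range is refused whole. The fingers move at their own pace and stop on an object; "grip_force" is the grip in N (left out, the last holds). Time passes only in rows, so rows that do not move let the fingers close, or fill a call up. It gives the time, the measured TCP pose, the force, the opening and the grip force at its end, in the units of the state.
- status.observe(): the state, without advancing time (a new reading comes with each control period).
- camera(name): name is "side" or "top"; returns the picture (420x560x3 uint8, red, green, blue); there is no depth.
- camera_info(name): a dict with "camera_matrix" (3x3 intrinsics, pixels), "dist_coeffs" ([k1, k2, p1, p2, k3] as OpenCV has them; the pictures are not rectified), "world_from_camera" (4x4, takes a point from camera to world coordinates). Camera axes: x right, y up, looking along -z (the intrinsics and any distortion apply to the point x, -y, -z); pixel columns grow to the right and rows downward; lengths in m; the calibration is good to about 2 mm. A picture is of the moment at which its call begins. camera_info takes no time and is no camera call.
- arm.sign_off(): hands the job in; it is judged then, once.
The state is a dict: "clock": time; "joint_positions": joint angles; "qd": joint speeds; "tau": joint torques, N m; "tool_pos": TCP position; "tcp_rot": TCP orientation; "wrist_force": force on the tool from outside, world axes, zero at the start; "wrist_torque": the same for the moment, N m; "opening": opening from 0.0 (shut) to 1.0 (fully open); "grasp_force": force on a finger pad.
Only numpy, scipy, OpenCV 4.12 (cv2) and the standard library are available. Lean on these libraries where they do the work, as an engineer would, in place of code of your own. Each camera call takes 0.05 s, during which the arm holds its last target. There are 200 camera calls.

## Working session

There is one attempt and no reset: what is moved stays moved. The work goes in short steps, Python scripts to look and compute and a tool call to move; the robot and the scene stay as the last step left them, time stands still between calls to the robot, and variables do not carry over. Pictures are saved under pics/ and viewed, at most 14 in all, crops included, and the job is handed in when it is done.

Besides the shell and the picture viewer there is one more tool, called in YAML: its name, and indented under it one key for each argument. send_rows: Moves the arm, as the interface text tells. Its arguments: {"type":"object","properties":{"targets":{"type":"array","items":{"type":"array"}},"grip_force":{"type":"number"}},"required":["targets"]}

```bash
mkdir -p pics
cat > h.py <<'E'
import numpy as np, cv2
from rig import status, camera, camera_info, arm
def shot(n,f):
    im=camera(n); cv2.imwrite(f'pics/{f}.png',cv2.cvtColor(im,cv2.COLOR_RGB2BGR)); return im
def ray(n,px):
    c=camera_info(n);K=np.array(c['camera_matrix'],float);d=np.array(c['dist_coeffs'],float);T=np.array(c['world_from_camera'])
    u=cv2.undistortPoints(np.array(px,float).reshape(-1,1,2),K,d).reshape(-1,2)
    r=np.c_[u[:,0],-u[:,1],-np.ones(len(u))]@T[:3,:3].T
    return T[:3,3],r
def onz(n,px,z):
    o,r=ray(n,px); return o+r*((z-o[2])/r[:,2:3])
def proj(n,P):
    c=camera_info(n);K=np.array(c['camera_matrix'],float);d=np.array(c['dist_coeffs'],float);T=np.array(c['world_from_camera'])
    p=(np.array(P,float).reshape(-1,3)-T[:3,3])@T[:3,:3]; p=p*[1,-1,-1]
    return cv2.projectPoints(p,np.zeros(3),np.zeros(3),K,d)[0].reshape(-1,2)
def tri(pa,pb,a='side',b='top'):
    out=[]
    for x,y in zip(pa,pb):
        o1,r1=ray(a,[x]);o2,r2=ray(b,[y]);r1=r1[0]/np.linalg.norm(r1);r2=r2[0]/np.linalg.norm(r2)
        A=np.c_[r1,-r2];s=np.linalg.lstsq(A,o2-o1,rcond=None)[0]
        p,q=o1+s[0]*r1,o2+s[1]*r2; out.append(np.r_[(p+q)/2,np.linalg.norm(p-q)])
    return np.array(out)
E
python3 - <<'E'
from h import *
shot('side','s0');shot('top','t0')
for n in('side','top'):
    c=camera_info(n);print(n,np.round(c['camera_matrix'],1).tolist(),np.round(c['dist_coeffs'],3),np.round(c['world_from_camera'],3).tolist())
s=status.observe();print(s['clock'],s['tool_pos'],s['tcp_rot'],s['opening'])
E
```

```text
side [[530.6, 0.0, 287.3], [0.0, 530.6, 199.6], [0.0, 0.0, 1.0]] [-0.066  0.     0.     0.     0.   ] [[0.79, 0.393, -0.471, -0.147], [-0.613, 0.477, -0.63, -0.968], [-0.023, 0.786, 0.618, 0.979], [0.0, 0.0, 0.0, 1.0]]
top [[421.0, 0.0, 270.3], [0.0, 421.0, 209.9], [0.0, 0.0, 1.0]] [0.006 0.    0.    0.    0.   ] [[0.02, 0.986, -0.166, 0.309], [-1.0, 0.023, 0.017, -0.061], [0.02, 0.166, 0.986, 1.407], [0.0, 0.0, 0.0, 1.0]]
0.1 [0.19208132 0.59398941 0.24113485] [[-9.51476357e-01  3.07720785e-01 -8.12628361e-04]
 [ 3.07721813e-01  9.51474321e-01 -1.97549561e-03]
 [ 1.65293959e-04 -2.12970084e-03 -9.99997719e-01]] 1.001478069274497
```

View pics/s0.png

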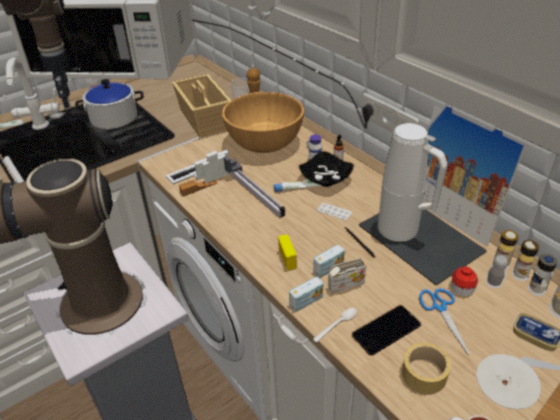

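View pics/t0.png

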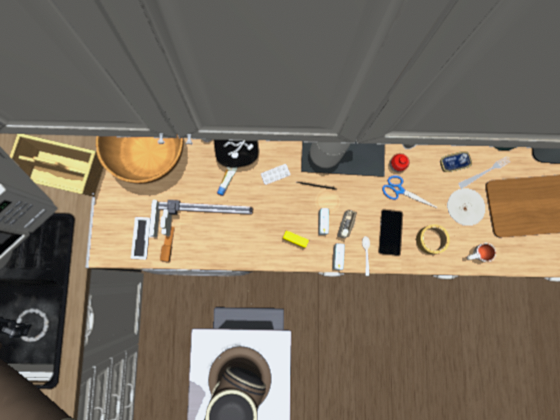

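Run:
```python
import cv2,numpy as np
s=cv2.imread('pics/s0.png');t=cv2.imread('pics/t0.png')
c=lambda im,x,y,w,h,W,H:cv2.resize(im[y:y+h,x:x+w],(W,H),interpolation=cv2.INTER_CUBIC)
cv2.imwrite('pics/c1.png',np.vstack([c(s,160,140,133,100,800,600)]))
cv2.imwrite('pics/c2.png',np.vstack([c(t,125,190,133,50+30,800,480)]))
cv2.imwrite('pics/c3.png',np.vstack([c(s,270,225,110,90,400,327),c(t,275,200,110,75,400,273)]))
```

```text
(no output)
```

View pics/c1.png

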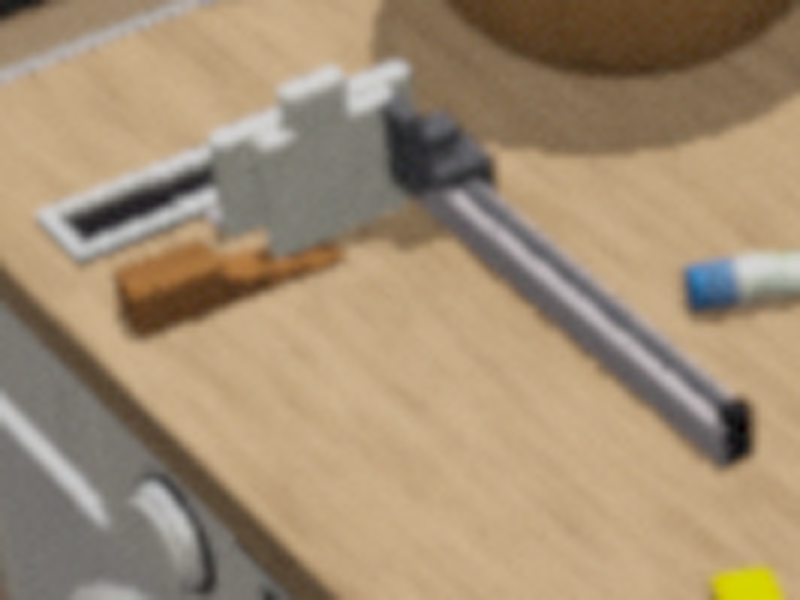

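View pics/c2.png

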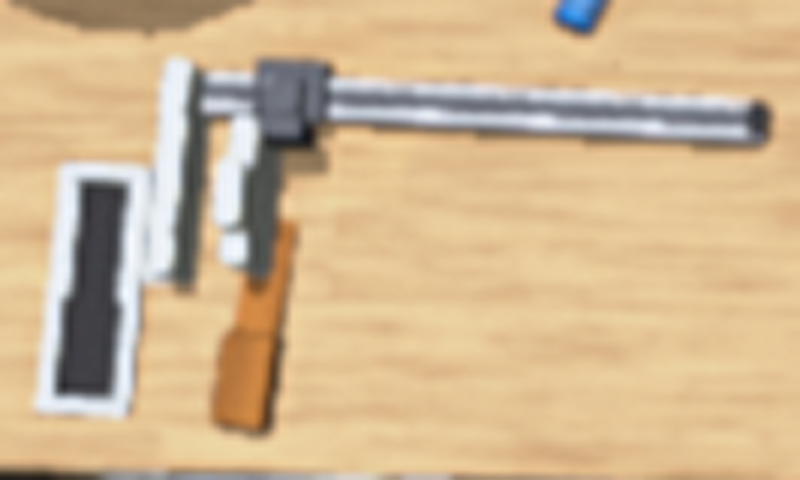

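View pics/c3.png

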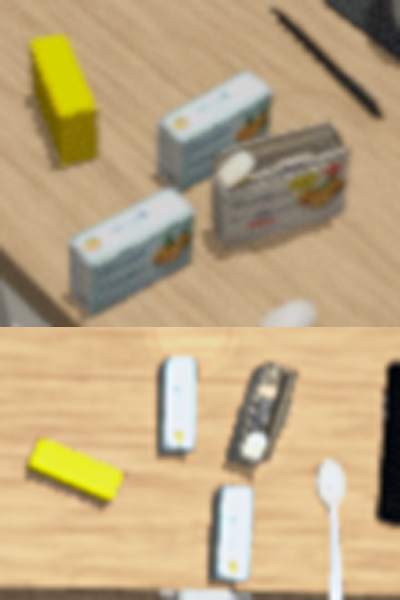

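```bash
cat >> h.py <<'E'
U=8
def mask(im,box,f):
    x,y,w,h=box
    c=cv2.resize(im[y:y+h,x:x+w],None,fx=U,fy=U,interpolation=cv2.INTER_CUBIC)
    return f(cv2.cvtColor(c,cv2.COLOR_RGB2HSV).astype(int)).astype(np.uint8)*255
def blobs(im,box,f,amin=6):
    m=mask(im,box,f);out=[]
    for k in cv2.findContours(m,cv2.RETR_EXTERNAL,cv2.CHAIN_APPROX_NONE)[0]:
        a=cv2.contourArea(k)/U**2
        if a<amin: continue
        pts=(k.reshape(-1,2)+.5)/U-.5+np.array(box[:2])
        out.append((a,pts))
    return sorted(out,key=lambda t:-t[0]),m
def rect(pts):
    return cv2.minAreaRect(pts.astype(np.float32))
dark=lambda h:(h[...,2]<110)
white=lambda h:(h[...,1]<40)&(h[...,2]>190)
wood=lambda h:(h[...,0]<20)&(h[...,1]>140)
E
python3 - <<'E'
from h import *
g=lambda f:cv2.cvtColor(cv2.imread(f'pics/{f}.png'),cv2.COLOR_BGR2RGB)
t=g('t0');s=g('s0')
H=cv2.cvtColor(t,cv2.COLOR_RGB2HSV);HS=cv2.cvtColor(s,cv2.COLOR_RGB2HSV)
print('table',H[230,200],'recess',H[238,140],'rim',H[240,133],'wall',H[215,153],'panel top',H[225,163],'rail',H[209,200],'wedge',H[250,166],'blade',H[235,170])
for nm,f,z in(('dark',dark,.005),('white',white,.062),('wood',wood,.02)):
    b,m=blobs(t,(128,195,60,72),f)
    for a,p in b[:6]:
        r=rect(p);print(nm,round(a,1),np.round(r,1) if 0 else (np.round(r[0],1),np.round(r[1],1),round(r[2],1)))
    cv2.imwrite(f'pics/m_{nm}.png',m)
a=[cv2.imread(f'pics/m_{n}.png',0) for n in('dark','white','wood')]
im=np.hstack(a);cv2.imwrite('pics/m.png',cv2.resize(im,(800,int(800*im.shape[0]/im.shape[1]))))
E
```

```text
table [ 18  91 231] recess [130  22  69] rim [111   7 241] wall [106  11 247] panel top [105   8 246] rail [109  20 215] wedge [ 14 168 194] blade [ 14 141 164]
dark 261.9 (array([140. , 237.7]), array([ 8.9, 35.5]), 5.8)
dark 147.9 (array([170.3, 218.9]), array([ 9.1, 34.2]), 21.6)
dark 86.2 (array([156.7, 219.4]), array([ 3.6, 34.8]), 5.6)
dark 10.6 (array([169.8, 253.7]), array([ 1.2, 14.7]), 8.3)
white 813.7 (array([143.3, 228.8]), array([20.5, 61.3]), 6.0)
white 112.9 (array([163.6, 219.8]), array([28.1,  8.4]), 86.2)
white 13.3 (array([183.6, 203.5]), array([7.8, 2.1]), 1.7)
white 12.0 (array([162.8, 202.5]), array([7.3, 1.9]), 1.7)
white 10.5 (array([183.5, 208.1]), array([1.8, 7.9]), 90.0)
wood 220.5 (array([166.7, 243.5]), array([ 9.3, 34.8]), 8.0)
```

View pics/m.png

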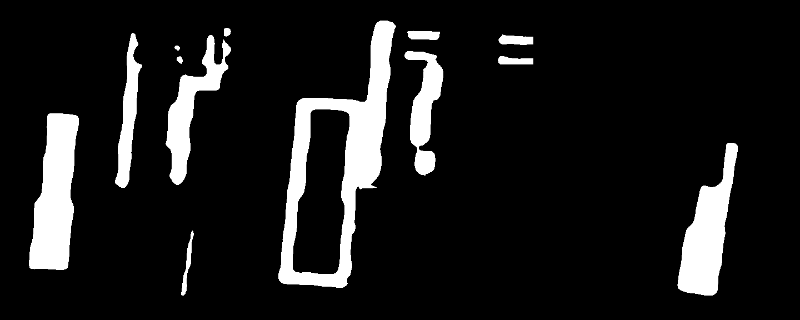

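Run:
```python
from h import *
g=lambda f:cv2.cvtColor(cv2.imread(f'pics/{f}.png'),cv2.COLOR_BGR2RGB)
t=g('t0');s=g('s0')
b,_=blobs(t,(128,195,60,72),dark)
bx=cv2.boxPoints(rect(b[0][1]));P=onz('top',bx,.005)[:,:2]
print('recess corners',P.round(4).tolist(),'c',P.mean(0).round(4))
print([round(float(np.linalg.norm(P[i]-P[(i+1)%4])),4) for i in range(4)])
def dirn(P): # long edge direction
    e=[P[(i+1)%4]-P[i] for i in range(4)];e=max(e,key=np.linalg.norm);a=np.degrees(np.arctan2(e[1],e[0]));return (a+90)%180-90
print('recess angle of x axis',dirn(P))
M=cv2.moments((b[0][1]).astype(np.float32));c=[M['m10']/M['m00'],M['m01']/M['m00']];print('centroid',onz('top',[c],.005))
# rail: low sat edges per column, angles
H=cv2.cvtColor(t,cv2.COLOR_RGB2HSV).astype(float)
up=[];lo=[]
for x in range(188,247):
    col=np.interp(np.arange(195,225,.05),np.arange(195,225),H[195:225,x,1]); r=np.arange(195,225,.05)[col<55]
    up.append((x,r[0]));lo.append((x,r[-1]))
for nm,e in(('up',up),('lo',lo)):
    W=onz('top',e,.03);k=np.polyfit(W[:,1],W[:,0],1);print(nm,'angle',np.degrees(np.arctan(-k[0])),'x at y.35',np.polyval(k,.35),'res',np.std(W[:,0]-np.polyval(k,W[:,1])))
b,_=blobs(t,(128,195,60,72),wood)
P=onz('top',cv2.boxPoints(rect(b[0][1])),.02)[:,:2];print('wedge',P.round(4).tolist(),P.mean(0),dirn(P))
# panel+tab and wall top edge rough
print('tab z.105 ',onz('top',[[163,221]],.105),' wall top z.062',onz('top',[[154,200],[151.5,236]],.062))
# side: tab px
```

```text
recess corners [[0.3842, 0.3619], [0.5018, 0.3588], [0.4994, 0.3291], [0.3819, 0.3326]] c [0.4418 0.3456]
[0.1176, 0.0298, 0.1176, 0.0294]
recess angle of x axis -1.5393647807924822
centroid [[0.43812238 0.34564763 0.005     ]]
up angle -1.233208182541388 x at y.35 0.5627087208392827 res 0.005738228582766549
lo angle -1.7652083444085653 x at y.35 0.537603230103263 res 0.00019730300237054204
wedge [[0.3685, 0.2726], [0.482, 0.264], [0.4784, 0.2335], [0.365, 0.2426]] [0.42346501 0.25319407] -4.381331323842943
tab z.105  [[0.48549023 0.24959679 0.105     ]]  wall top z.062 [[0.55912338 0.29304502 0.062     ]
 [0.44228509 0.29325639 0.062     ]]
```

Run:
```python
from h import *
g=lambda f:cv2.cvtColor(cv2.imread(f'pics/{f}.png'),cv2.COLOR_BGR2RGB)
t=g('t0')
H=cv2.cvtColor(t,cv2.COLOR_RGB2HSV).astype(float)
for y in range(226,266,2): print(y,H[y,158:177,1].astype(int).tolist(),H[y,158:177,2].astype(int).tolist()[6:])
```

```text
226 [81, 79, 28, 14, 14, 11, 8, 14, 13, 6, 12, 9, 53, 110, 117, 114, 106, 95, 92] [191, 110, 76, 81, 83, 81, 97, 155, 211, 221, 222, 225, 225]
228 [84, 91, 84, 58, 7, 9, 5, 5, 8, 10, 12, 9, 65, 152, 175, 162, 117, 91, 85] [158, 143, 95, 79, 83, 83, 94, 141, 182, 181, 194, 229, 233]
230 [85, 96, 88, 33, 14, 13, 11, 20, 14, 17, 13, 9, 96, 162, 173, 152, 104, 91, 87] [249, 232, 127, 77, 81, 84, 119, 170, 186, 175, 184, 227, 232]
232 [91, 100, 87, 28, 15, 14, 11, 15, 8, 13, 12, 26, 116, 165, 168, 129, 96, 87, 88] [247, 223, 124, 77, 82, 87, 136, 187, 188, 191, 218, 231, 232]
234 [91, 95, 93, 79, 59, 41, 23, 19, 14, 13, 15, 43, 127, 167, 166, 118, 93, 92, 94] [169, 135, 93, 81, 83, 95, 144, 185, 177, 180, 224, 228, 225]
236 [91, 87, 86, 88, 86, 89, 101, 122, 129, 107, 102, 134, 161, 173, 155, 103, 90, 86, 88] [230, 200, 136, 110, 113, 141, 184, 189, 168, 178, 230, 235, 233]
238 [92, 88, 89, 91, 90, 91, 108, 148, 173, 174, 173, 172, 173, 170, 130, 95, 88, 85, 84] [225, 207, 170, 144, 152, 182, 197, 183, 167, 203, 233, 235, 233]
240 [89, 89, 89, 89, 90, 95, 123, 162, 174, 171, 172, 171, 170
[... 1257 characters left out ...]
9, 94, 89, 88, 90, 91, 92] [189, 196, 203, 202, 173, 107, 129, 208, 236, 233, 230, 228, 228]
258 [90, 103, 141, 172, 172, 170, 170, 169, 170, 173, 177, 147, 98, 97, 92, 93, 94, 95, 95] [194, 201, 207, 200, 157, 92, 148, 226, 231, 227, 225, 223, 222]
260 [93, 102, 117, 139, 156, 165, 166, 169, 171, 170, 173, 130, 96, 96, 93, 93, 93, 89, 89] [172, 183, 192, 184, 133, 92, 156, 226, 230, 226, 226, 228, 229]
262 [83, 81, 82, 85, 88, 89, 90, 91, 91, 94, 93, 92, 92, 86, 83, 82, 81, 82, 82] [207, 190, 162, 154, 150, 171, 218, 235, 236, 235, 235, 234, 235]
264 [78, 78, 77, 77, 79, 80, 79, 79, 79, 79, 80, 79, 81, 82, 83, 83, 83, 83, 84] [236, 236, 235, 235, 235, 235, 236, 235, 234, 233, 234, 234, 235]
```

Run:
```python
from h import *
g=lambda f:cv2.cvtColor(cv2.imread(f'pics/{f}.png'),cv2.COLOR_BGR2RGB)
t=g('t0')
H=cv2.cvtColor(t,cv2.COLOR_RGB2HSV).astype(float)
def edge(rows,z,side):
    e=[]
    for y in rows:
        x=np.arange(158,177,.02);c=np.interp(x,np.arange(158,177),H[y,158:177,1]);r=x[c>130]
        e.append((r[-1] if side else r[0],y))
    W=onz('top',e,z);k=np.polyfit(W[:,0],W[:,1],1);print(z,side,'ang',np.degrees(np.arctan(k[0])).round(2),'y at x.39',np.polyval(k,.39).round(4),'y at .45',np.polyval(k,.45).round(4),'sd',np.std(W[:,1]-np.polyval(k,W[:,0])).round(4))
edge(range(247,260),0,1);edge(range(247,259),.03,0);edge(range(229,245),0,1)
print('near end',onz('top',[[165,261.0]],0), 'step block/blade', onz('top',[[162,245.2]],.03))
print('tip row', onz('top',[[173.5,227]],0.003))
# two-view heights: block top near-left corner & tab top
S=[[160+118/6.015,140+272/6.015],[160+312/6.015,140+72/6.015]]
T=[[125+212/6.015,190+418/6.0],[125+222/6.015,190+190/6]]
print(tri(S,T).round(4))
```

```text
0 1 ang -4.2 y at x.39 0.245 y at .45 0.2406 sd 0.0003
0.03 0 ang -5.02 y at x.39 0.269 y at .45 0.2637 sd 0.0003
0 1 ang -6.24 y at x.39 0.2469 y at .45 0.2404 sd 0.0002
near end [[0.36665643 0.25971112 0.        ]] step block/blade [[0.41622687 0.26573992 0.03      ]]
tip row [[0.47992609 0.23776343 0.003     ]]
[[0.3698 0.2695 0.0251 0.0005]
 [0.4839 0.2521 0.1063 0.0017]]
```

```bash
cat >> h.py <<'E'
def go(p,yaw):
    """yaw = world angle (deg) of tool y axis; prints turn then shift in the turned tool frame"""
    s=status.observe();R=np.array(s['tcp_rot']);a=np.degrees(np.arctan2(R[1,1],R[0,1]))
    w=(yaw-a+90)%180-90
    c,q=np.cos(np.radians(w)),np.sin(np.radians(w));R2=np.array([[c,-q,0],[q,c,0],[0,0,1]])@R
    print('turn',round(-w,2),'shift',(R2.T@(np.array(p)-s['tool_pos'])).round(4),'pos',np.round(s['tool_pos'],4),'yaw',round(a,2),'open',round(s['opening'],3),'F',np.round(s['wrist_force'],1),'t',s['clock'],'j6',s['joint_positions'][5])
E
python3 - <<'E'
from h import *
go([.388,.2555,.1],85)
E
```

```text
turn -12.92 shift [-0.2247 -0.3198  0.1418] pos [0.1921 0.594  0.2411] yaw 72.08 open 1.001 F [ 0.6 -0.1 -0.3] t 0.1 j6 -3.994424619156375
```

send_rows:
  targets:
    - [[0, 0, 0], -6.46, 1]
    - [[0, 0, 0], -6.46, 1]
    - [[-0.028, -0.04, 0], 0, 1]
    - [[-0.028, -0.04, 0], 0, 1]
    - [[-0.028, -0.04, 0], 0, 1]
    - [[-0.028, -0.04, 0], 0, 1]
    - [[-0.028, -0.04, 0], 0, 1]
    - [[-0.028, -0.04, 0], 0, 1]
    - [[-0.028, -0.04, 0], 0, 1]
    - [[-0.0287, -0.0398, 0], 0, 1]

```text
clock: 1.1
tool_pos: [0.3886, 0.2546, 0.242]
tcp_rot: [[-0.996, 0.087, -0.0], [0.087, 0.996, -0.0], [0.0, -0.0, -1.0]]
wrist_force: [0.8, 0.7, -0.3]
opening: 1.003
grasp_force: 0.0
```

send_rows:
  targets:
    - [[0, 0, 0.03], 0, 1]
    - [[0, 0, 0.03], 0, 1]
    - [[0, 0, 0.03], 0, 1]
    - [[0, 0, 0.03], 0, 1]
    - [[0, 0, 0.02], 0, 1]
    - [[0, 0, 0.02], 0, 1]
    - [[0, 0, 0.02], 0, 1]
    - [[0, 0, 0.02], 0, 1]
    - [[0, 0, 0], 0, 1]
    - [[0, 0, 0], 0, 1]

```text
clock: 2.1
tool_pos: [0.3878, 0.2562, 0.042]
tcp_rot: [[-0.996, 0.087, -0.001], [0.087, 0.996, -0.001], [0.001, -0.001, -1.0]]
wrist_force: [0.2, 0.5, 0.3]
opening: 1.001
grasp_force: 0.0
```

Run:
```python
from h import *
go([.388,.2555,.017],85)
s=shot('side','s1');t=shot('top','t1')
c=lambda im,x,y,w,h,W,H:cv2.resize(im[y:y+h,x:x+w],(W,H),interpolation=cv2.INTER_CUBIC)
cv2.imwrite('pics/c4.png',cv2.cvtColor(np.hstack([c(s,155,130,80,80,400,400),c(t,125,190,80,80,400,400)]),cv2.COLOR_RGB2BGR))
```

```text
turn -0.0 shift [-0.0003 -0.0007  0.025 ] pos [0.3878 0.2562 0.042 ] yaw 85.0 open 1.001 F [0.2 0.5 0.3] t 2.1 j6 -56.91477831198237
```

View pics/c4.png

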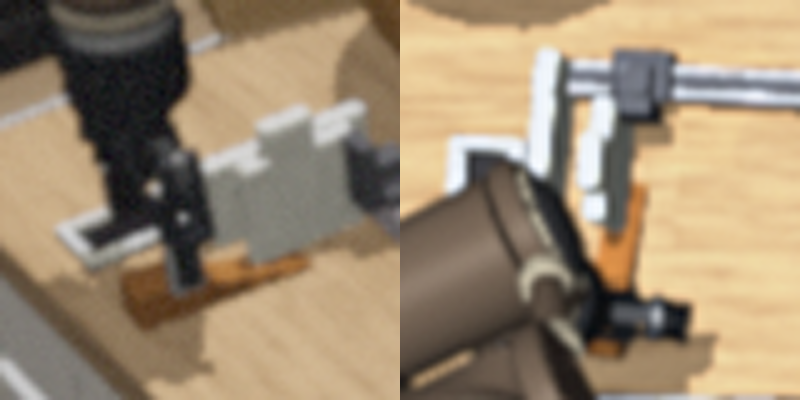

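send_rows:
  targets:
    - [[0, 0, 0], 0, 0.6]
    - [[0, 0, 0], 0, 0.6]
    - [[0, 0, 0.01], 0, 0.6]
    - [[0, 0, 0.01], 0, 0.6]
    - [[0, 0, 0.005], 0, 0.6]
    - [[0, 0, 0], 0, 0.3]
    - [[0, 0, 0], 0, 0.2]
    - [[0, 0, 0], 0, 0.2]
    - [[0, 0, 0], 0, 0.2]
    - [[0, 0, 0], 0, 0.2]
  grip_force: 70

```text
clock: 3.2
tool_pos: [0.3872, 0.2556, 0.0167]
tcp_rot: [[-0.996, 0.087, -0.002], [0.087, 0.996, -0.002], [0.002, -0.002, -1.0]]
wrist_force: [-0.1, -4.4, -3.9]
opening: 0.34
grasp_force: 69.3
```

send_rows:
  targets:
    - [[0.004, 0, 0], 0, 0.2]
    - [[0.006, 0, 0], 0, 0.2]
    - [[0.008, 0, 0], 0, 0.2]
    - [[0.01, 0, 0], 0, 0.2]
    - [[0.01, 0, 0], 0, 0.2]
    - [[0.01, 0, 0], 0, 0.2]
    - [[0.01, 0, 0], 0, 0.2]
    - [[0.01, 0, 0], 0, 0.2]
    - [[0.007, 0, 0], 0, 0.2]
    - [[0, 0, 0], 0, 0.2]

```text
clock: 4.2
tool_pos: [0.3122, 0.2628, 0.0172]
tcp_rot: [[-0.996, 0.086, -0.001], [0.086, 0.996, -0.001], [0.001, -0.001, -1.0]]
wrist_force: [-0.7, 0.4, -1.2]
opening: 0.339
grasp_force: 70.4
```

send_rows:
  targets:
    - [[0, 0, -0.03], 0, 0.2]
    - [[0, 0, -0.03], -3.3, 0.2]
    - [[0, 0.02, 0], 0, 0.2]
    - [[0, 0.03, 0], 0, 0.2]
    - [[0, 0.03, 0], 0, 0.2]
    - [[-0.02, 0.0065, 0], 0, 0.2]
    - [[-0.03, 0, 0], 0, 0.2]
    - [[-0.03, 0, 0], 0, 0.2]
    - [[-0.009, 0, 0], 0, 0.2]
    - [[0, 0, 0], 0, 0.2]

```text
clock: 5.2
tool_pos: [0.4065, 0.3469, 0.0774]
tcp_rot: [[-1.0, 0.032, 0.001], [0.032, 1.0, 0.001], [-0.001, 0.001, -1.0]]
wrist_force: [-0.0, 0.9, -0.1]
opening: 0.337
grasp_force: 70.4
```

Run:
```python
from h import *
go([.4038,.3467,.05],88.3)
s=shot('side','s2');t=shot('top','t2')
c=lambda im,x,y,w,h,W,H:cv2.resize(im[y:y+h,x:x+w],(W,H),interpolation=cv2.INTER_CUBIC)
cv2.imwrite('pics/c5.png',cv2.cvtColor(np.hstack([c(s,155,130,80,80,400,400),c(t,120,190,80,80,400,400)]),cv2.COLOR_RGB2BGR))
```

```text
turn -0.11 shift [ 0.0027 -0.0003  0.0274] pos [0.4065 0.3469 0.0774] yaw 88.19 open 0.337 F [-0.   0.9 -0.1] t 5.2 j6 -52.38889444485341
```

View pics/c5.png

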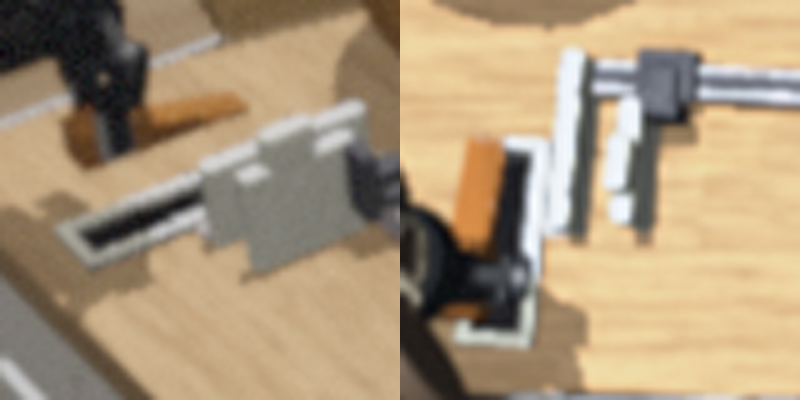

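Run:
```python
from h import *
g=lambda f:cv2.cvtColor(cv2.imread(f'pics/{f}.png'),cv2.COLOR_BGR2RGB)
t=g('t2');s=g('s2');H=cv2.cvtColor(t,cv2.COLOR_RGB2HSV).astype(float)
zb=.0607
x=np.arange(129,143)
for y in range(217,232,2): print(y,H[y,129:148,1].astype(int).tolist(),H[y,129:148,2].astype(int).tolist())
for c in (132,134,136,138): print(c,H[212:224,c,1].astype(int).tolist(),H[248:262,c,1].astype(int).tolist())
b,m=blobs(s,(160,140,60,40),lambda h:(h[...,0]<17)&(h[...,1]>130))
for a,p in b[:3]:
    print(a,p[p[:,0].argmin()],p[p[:,0].argmax()],p[p[:,1].argmax()],p[p[:,1].argmin()])
```

```text
217 [92, 93, 93, 98, 113, 120, 109, 104, 107, 106, 96, 65, 27, 11, 19, 23, 23, 27, 33] [227, 227, 227, 226, 222, 217, 216, 210, 207, 214, 217, 220, 223, 231, 232, 231, 230, 230, 230]
219 [85, 84, 85, 97, 136, 166, 166, 164, 163, 165, 142, 80, 6, 22, 17, 15, 13, 11, 11] [236, 236, 236, 232, 222, 213, 210, 205, 200, 195, 194, 189, 182, 212, 219, 224, 231, 236, 245]
221 [84, 83, 86, 104, 147, 171, 169, 170, 169, 170, 168, 148, 73, 30, 14, 7, 13, 21, 11] [236, 237, 235, 229, 218, 212, 210, 204, 198, 194, 191, 165, 91, 68, 71, 72, 101, 185, 247]
223 [83, 83, 91, 121, 161, 171, 170, 168, 168, 167, 170, 155, 79, 52, 36, 20, 14, 19, 11] [237, 238, 236, 227, 217, 213, 211, 206, 200, 194, 174, 123, 58, 39, 35, 38, 93, 188, 247]
225 [88, 87, 103, 142, 170, 170, 169, 169, 167, 168, 165, 148, 47, 44, 31, 18, 20, 21, 9] [235, 234, 231, 222, 213, 213, 210, 207, 201, 193, 164, 102, 43, 35, 33, 57, 138, 228, 249]
227 [92, 95, 118, 158, 170, 170, 169, 169, 167, 170, 164, 124, 34, 45, 36, 21, 22, 15, 10] [229, 227, 223, 218, 213, 213, 211, 207, 202, 186, 143, 78, 37, 34, 35, 72, 160, 238, 248]
229 [98,
[... 305 characters left out ...]
00, 171, 99, 41, 37, 36, 36, 87, 188, 250, 249]
132 [94, 94, 90, 92, 96, 98, 98, 97, 99, 104, 110, 121] [66, 44, 132, 164, 177, 99, 15, 14, 12, 13, 23, 73, 96, 93]
134 [91, 93, 92, 94, 101, 120, 148, 166, 169, 171, 172, 171] [74, 53, 130, 167, 175, 150, 58, 14, 12, 11, 19, 66, 96, 93]
136 [88, 91, 91, 91, 94, 104, 134, 164, 169, 170, 169, 168] [55, 21, 91, 147, 166, 162, 102, 10, 11, 11, 19, 65, 93, 94]
138 [88, 89, 88, 91, 97, 106, 134, 165, 172, 170, 170, 167] [31, 30, 6, 23, 19, 21, 23, 7, 8, 10, 17, 55, 92, 94]
118.3203125 [180.9375 152.4375] [203.3125 151.1875] [182.8125 159.0625] [199.1875 148.5625]
50.5625 [167.6875 154.3125] [174.1875 161.8125] [171.4375 162.8125] [171.0625 150.3125]
```

Run:
```python
from h import *
zb=.0607
print('tip',onz('top',[[136,217.9]],zb+.002),'near',onz('top',[[133,253.4],[136,254]],zb))
for r,l,q in((221,132.55,140.7),(225,131.7,140.5),(229,130.75,140)):
    L=onz('top',[[l,r]],zb+.004+.0015*(r-221)/2*1.5)[0];Q=onz('top',[[q,r]],zb)[0];print(L,Q,(L+Q)/2)
# recess dark pixel in t2 for reference: rim corners in t0
a=onz('side',[[171.4,162.8],[167.7,154.3],[203.3,151.2]],zb);print('side',a)
```

```text
tip [[0.49926413 0.34631618 0.0627    ]] near [[0.38592772 0.34803975 0.0607    ]
 [0.38423818 0.33847944 0.0607    ]]
[0.48872573 0.35591938 0.0647    ] [0.48986179 0.33123347 0.0607    ] [0.48929376 0.34357643 0.0627    ]
[0.47523742 0.35624896 0.0692    ] [0.47693543 0.33094887 0.0607    ] [0.47608643 0.34359892 0.06495   ]
[0.46187056 0.35687469 0.0737    ] [0.46402869 0.33161656 0.0607    ] [0.46294962 0.34424563 0.0672    ]
side [[0.38788061 0.34430374 0.0607    ]
 [0.40173382 0.39543053 0.0607    ]
 [0.49889547 0.33715917 0.0607    ]]
```

send_rows:
  targets:
    - [[0, 0.0005, 0.02], 0, 0.2]
    - [[0, 0, 0.02], 0, 0.2]
    - [[0, 0, 0.01], 0, 0.2]
    - [[0, 0, 0.002], 0, 0.2]
    - [[0, 0, 0.002], 0, 0.2]
    - [[0, 0, 0.001], 0, 0.2]
    - [[0, 0, 0.001], 0, 0.2]
    - [[0, 0, 0], 0, 0.2]
    - [[0, 0, 0], 0, 0.2]
    - [[0, 0, 0], 0, 0.2]

```text
clock: 6.3
tool_pos: [0.4044, 0.3462, 0.0214]
tcp_rot: [[-1.0, 0.029, -0.002], [0.029, 1.0, -0.002], [0.002, -0.002, -1.0]]
wrist_force: [-2.0, -4.7, -0.4]
opening: 0.335
grasp_force: 70.5
```

send_rows:
  targets:
    - [[0.001, -0.001, 0], 0, 0.2]
    - [[0, 0, 0.001], 0, 0.2]
    - [[0, 0, 0.001], 0, 0.2]
    - [[0, 0, 0.0005], 0, 0.2]
    - [[0, 0, 0], 0, 0.2]
    - [[0, 0, 0], 0, 0.2]
    - [[0, 0, 0], 0, 0.3]
    - [[0, 0, 0], 0, 0.4]
    - [[0, 0, 0], 0, 0.4]
    - [[0, 0, 0], 0, 0.4]

```text
clock: 7.3
tool_pos: [0.4051, 0.3476, 0.0194]
tcp_rot: [[-1.0, 0.03, 0.002], [0.03, 1.0, 0.002], [-0.002, 0.002, -1.0]]
wrist_force: [-0.3, 0.3, -0.3]
opening: 0.404
grasp_force: 0.0
```

send_rows:
  targets:
    - [[0, 0, -0.01], 0, 0.4]
    - [[0, 0, -0.02], 0, 0.5]
    - [[0, 0, -0.03], 0, 0.5]
    - [[0, 0, -0.04], 0, 0.5]
    - [[0.02, 0, -0.04], 0, 0.5]
    - [[0.02, 0.04, -0.02], 0, 0.5]
    - [[0.03, 0.04, 0], 0, 0.5]
    - [[0.03, 0.04, 0], 0, 0.5]
    - [[0.03, 0.04, 0], 0, 0.5]
    - [[0, 0.04, 0], 0, 0.5]

```text
clock: 8.3
tool_pos: [0.276, 0.5518, 0.1798]
tcp_rot: [[-1.0, 0.027, -0.002], [0.027, 1.0, 0.0], [0.002, 0.0, -1.0]]
wrist_force: [1.3, 0.8, 0.7]
opening: 0.499
grasp_force: 0.0
```

Run:
```python
from h import *
s=shot('side','s3');t=shot('top','t3')
c=lambda im,x,y,w,h,W,H:cv2.resize(im[y:y+h,x:x+w],(W,H),interpolation=cv2.INTER_CUBIC)
cv2.imwrite('pics/c6.png',cv2.cvtColor(np.vstack([np.hstack([c(s,155,130,80,60,400,300),c(t,120,195,80,60,400,300)]),np.hstack([c(s,270,225,100,75,400,300),c(t,270,200,100,75,400,300)])]),cv2.COLOR_RGB2BGR))
b,_=blobs(t,(120,195,40,72),lambda h:(h[...,0]<20)&(h[...,1]>130));
for a,p in b[:3]:
    r=rect(p);print(a,r,onz('top',[r[0]],.015))
```

```text
257.5625 ((138.56251525878906, 237.5), (9.612351417541504, 34.64059066772461), 5.52754020690918) [[0.4410591  0.34762169 0.015     ]]
```

View pics/c6.png

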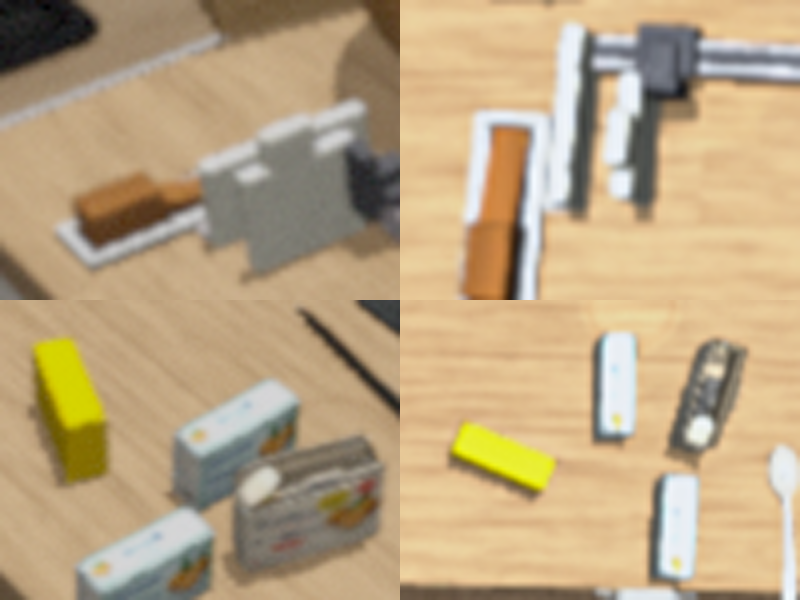

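Run:
```python
from h import *
g=lambda f:cv2.cvtColor(cv2.imread(f'pics/{f}.png'),cv2.COLOR_BGR2RGB)
t=g('t3')
b,_=blobs(t,(158,205,14,32),white)
for a,p in b[:3]: r=rect(p);print(a,r,onz('top',[r[0]],.099),onz('top',cv2.boxPoints(r),.076)[:,:2].tolist())
print(tri([[212,155.5]],[[163.8,222]]))
go([.485,.2497,.18],88.3)
# cartons
def top(box,f,z):
    b,_=blobs(t,box,f,20)
    for a,p in b:
        r=rect(p);P=onz('top',cv2.boxPoints(r),z)[:,:2];e=[P[1]-P[0],P[2]-P[1]];L=max(e,key=np.linalg.norm)
        print(round(a),np.round(r[0],1),'c',P.mean(0).round(4),'size',[round(float(np.linalg.norm(x)),4) for x in e],'ang',round((np.degrees(np.arctan2(L[1],L[0]))+90)%180-90,1))
top((305,195,55,78),white,.052)
```

```text
115.2734375 ((163.93255615234375, 220.0965576171875), (28.679933547973633, 8.617268562316895), 85.86080932617188) [[0.48921507 0.24831225 0.099     ]] [[0.5370554439946988, 0.27346787904707365], [0.5397255728218777, 0.24631287816201666], [0.44819094983660357, 0.23422883046717483], [0.4456166058927903, 0.26108951461097973]]
[[0.48313196 0.24948948 0.09539169 0.00127041]]
turn 0.23 shift [-0.2148 -0.2996 -0.0012] pos [0.2792 0.5555 0.1802] yaw 88.53 open 0.498 F [ 1.1 -0.8  0. ] t 8.4 j6 -29.29786219756954
218 [339.4 256.2] c [ 0.3919 -0.3091] size [0.0851, 0.0291] ang -3.5
206 [324.3 220.2] c [ 0.5075 -0.2603] size [0.0836, 0.0288] ang -0.4
31 [344.6 232. ] c [ 0.4702 -0.3264] size [0.0234, 0.0172] ang -25.3
```

send_rows:
  targets:
    - [[-0.02, -0.03, 0], 0.2, 0.5]
    - [[-0.025, -0.035, 0], 0, 0.5]
    - [[-0.025, -0.035, 0], 0, 0.5]
    - [[-0.025, -0.035, 0], 0, 0.5]
    - [[-0.025, -0.035, 0], 0, 0.5]
    - [[-0.025, -0.035, 0], 0, 0.5]
    - [[-0.025, -0.035, 0], 0, 0.5]
    - [[-0.025, -0.035, 0], 0, 0.5]
    - [[-0.02, -0.025, 0], 0, 0.5]
    - [[0, 0, 0], 0, 0.5]

```text
clock: 9.4
tool_pos: [0.4874, 0.2396, 0.1797]
tcp_rot: [[-0.999, 0.039, 0.002], [0.039, 0.999, -0.001], [-0.002, -0.0, -1.0]]
wrist_force: [-0.4, 0.9, 0.4]
opening: 0.501
grasp_force: 0.0
```

```bash
python3 -c "
from h import *
go([.484,.2495,.092],88.3)"
```

```text
turn -0.51 shift [0.0039 0.0098 0.0877] pos [0.4874 0.2396 0.1797] yaw 87.79 open 0.501 F [-0.4  0.9  0.4] t 9.4 j6 -66.11455036119777
```

send_rows:
  targets:
    - [[0, 0, 0], 0, 0.5]
    - [[0, 0, 0], 0, 0.5]
    - [[0, 0, 0.02], 0, 0.5]
    - [[0, 0, 0.02], 0, 0.5]
    - [[0, 0, 0], 0, 0.5]
    - [[0, 0, 0], 0, 0.5]
    - [[0, 0, 0], 0, 0.5]
    - [[0, 0, 0], 0, 0.5]
    - [[0, 0, 0], 0, 0.5]
    - [[0, 0, 0], 0, 0.5]

```text
clock: 10.4
tool_pos: [0.4855, 0.2434, 0.1394]
tcp_rot: [[-0.999, 0.033, 0.001], [0.033, 0.999, 0.0], [-0.001, 0.0, -1.0]]
wrist_force: [0.1, 1.3, -0.6]
opening: 0.5
grasp_force: 0.0
```

```bash
python3 -c "
from h import *
go([.484,.2495,.092],88.3)"
```

```text
turn -0.2 shift [0.0018 0.006  0.0474] pos [0.4855 0.2434 0.1394] yaw 88.1 open 0.5 F [ 0.1  1.3 -0.6] t 10.4 j6 -66.06635403973061
```

send_rows:
  targets:
    - [[0.002, 0.006, 0], 0, 0.5]
    - [[0, 0, 0.012], 0, 0.5]
    - [[0, 0, 0.012], 0, 0.5]
    - [[0, 0, 0.012], 0, 0.5]
    - [[0, 0, 0.011], 0, 0.5]
    - [[0, 0, 0], 0, 0.1]
    - [[0, 0, 0], 0, 0.05]
    - [[0, 0, 0], 0, 0.05]
    - [[0, 0, 0], 0, 0.05]
    - [[0, 0, 0], 0, 0.05]
  grip_force: 50

```text
clock: 11.4
tool_pos: [0.4828, 0.2494, 0.0912]
tcp_rot: [[-0.999, 0.033, -0.001], [0.033, 0.999, 0.0], [0.001, 0.0, -1.0]]
wrist_force: [0.2, 3.2, -8.5]
opening: 0.151
grasp_force: 51.5
```

send_rows:
  targets:
    - [[0, -0.008, 0], 0, 0.05]
    - [[0, -0.018, 0], 0, 0.05]
    - [[0, -0.02, 0], 0, 0.05]
    - [[0, -0.02, 0], 0, 0.05]
    - [[0, -0.02, 0], 0, 0.05]
    - [[0, -0.02, 0], 0, 0.05]
    - [[0, -0.02, 0], 0, 0.05]
    - [[0, -0.02, 0], 0, 0.05]
    - [[0, -0.02, 0], 0, 0.05]
    - [[0, -0.01, 0], 0, 0.05]

```text
clock: 12.4
tool_pos: [0.4776, 0.0728, 0.0917]
tcp_rot: [[-0.999, 0.034, 0.001], [0.034, 0.999, 0.001], [-0.001, 0.001, -1.0]]
wrist_force: [2.8, 5.1, -9.8]
opening: 0.151
grasp_force: 51.5
```

send_rows:
  targets:
    - [[0, 0, 0], 0, 0.05]
    - [[0, 0, 0], 0, 0.05]
    - [[0, 0, 0], 0, 0.5]
    - [[0, 0, 0], 0, 0.5]
    - [[0, 0, 0], 0, 0.5]
    - [[0, 0, -0.01], 0, 0.5]
    - [[0, 0, -0.02], 0, 0.5]
    - [[0, 0, -0.03], 0, 0.5]
    - [[0, 0, -0.03], 0, 0.5]
    - [[0, 0, 0], 0, 0.7]

```text
clock: 13.4
tool_pos: [0.4816, 0.074, 0.1874]
tcp_rot: [[-0.999, 0.033, 0.011], [0.033, 0.999, 0.001], [-0.011, 0.001, -1.0]]
wrist_force: [-0.2, -0.9, 0.1]
opening: 0.655
grasp_force: 0.0
```

Run:
```python
from h import *
go([.5075,-.2603,.18],90)
s=shot('side','s4');t=shot('top','t4')
def top(box,f,z):
    b,_=blobs(t,box,f,20)
    for a,p in b:
        r=rect(p);P=onz('top',cv2.boxPoints(r),z)[:,:2];e=[P[1]-P[0],P[2]-P[1]];L=max(e,key=np.linalg.norm)
        print(round(a),np.round(r[0],1),'c',P.mean(0).round(4),'size',[round(float(np.linalg.norm(x)),4) for x in e],'ang',round((np.degrees(np.arctan2(L[1],L[0]))+90)%180-90,1))
top((305,195,55,78),white,.052)
b,_=blobs(s,(280,235,60,80),lambda h:(h[...,1]<50)&(h[...,2]>200),20)
for a,p in b: print('side',a,p[:,0].min(),p[:,0].max(),p[:,1].min(),p[:,1].max(),p.mean(0))
c=lambda im,x,y,w,h,W,H:cv2.resize(im[y:y+h,x:x+w],(W,H),interpolation=cv2.INTER_CUBIC)
cv2.imwrite('pics/c7.png',cv2.cvtColor(np.hstack([c(s,283,235,95,80,475,400),c(t,330,200,32,52,246,400)]),cv2.COLOR_RGB2BGR))
```

```text
turn -1.88 shift [-0.0259 -0.3344  0.0073] pos [0.4816 0.074  0.1874] yaw 88.12 open 0.655 F [-0.2 -0.9  0.1] t 13.4 j6 -84.51476724722696
224 [339.4 256.3] c [ 0.3917 -0.3089] size [0.0856, 0.0296] ang -3.5
212 [324.3 220.4] c [ 0.507  -0.2603] size [0.0855, 0.0293] ang -1.0
34 [344.6 232. ] c [ 0.4702 -0.3263] size [0.0242, 0.0182] ang -26.6
side 235.8359375 290.5625 321.0625 277.4375 296.0625 [305.74086257 286.66630117]
side 182.2421875 315.5625 339.4375 245.0625 262.1875 [328.51724614 253.67177152]
side 33.78125 330.6875 338.1875 267.0625 274.6875 [334.50560897 270.80288462]
```

View pics/c7.png

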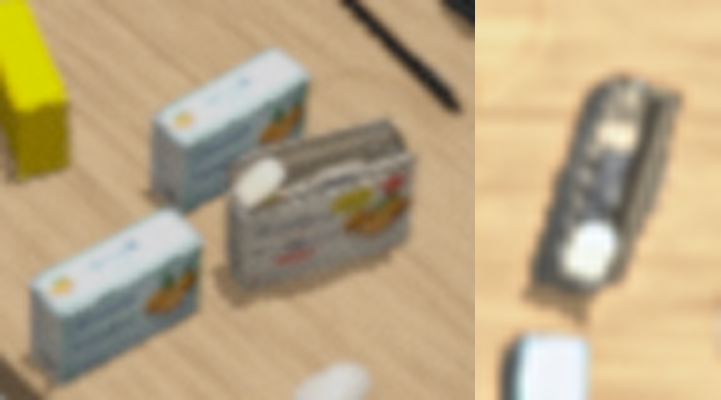

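Run:
```python
from h import *
g=lambda f:cv2.cvtColor(cv2.imread(f'pics/{f}.png'),cv2.COLOR_BGR2RGB)
t=g('t4');s=g('s4')
print(tri([[305.7,286.7],[328,253.6]],[[339.4,256.3],[324.3,220.4]]).round(4))
e=onz('side',[[331,292],[364.6,280]],0);print('P bottom -y edge',e,np.linalg.norm(e[1]-e[0]))
e=onz('side',[[283+240/5,235+222/5],[283+410/5,235+158/5]],.057);print('P top -y edge',e,np.linalg.norm(e[1]-e[0]))
T=lambda x,y:[330+(x-475)/7.69,200+y/7.69]
e=onz('top',[T(540,278),T(590,85)],0);print('P left bottom',e,np.linalg.norm(e[1]-e[0]))
e=onz('top',[T(625,275),T(680,95)],.057);print('P right top',e,np.linalg.norm(e[1]-e[0]))
```

```text
[[ 3.914e-01 -3.093e-01  4.980e-02  1.000e-04]
 [ 5.058e-01 -2.599e-01  5.090e-02  2.700e-03]]
P bottom -y edge [[ 4.57108923e-01 -3.26479362e-01 -1.11022302e-16]
 [ 5.48463554e-01 -3.49642793e-01  0.00000000e+00]] 0.0942454934274359
P top -y edge [[ 0.44807514 -0.3342134   0.057     ]
 [ 0.53953903 -0.35459526  0.057     ]] 0.09370733212748959
P left bottom [[ 0.46196854 -0.31577345  0.        ]
 [ 0.5481309  -0.33851528  0.        ]] 0.08911309408977272
P right top [[ 0.45783374 -0.34126428  0.057     ]
 [ 0.53503695 -0.36552192  0.057     ]] 0.08092446324431606
```

```bash
python3 -c "
from h import *
go([.500,-.335,.15],76)"
```

```text
turn 12.11 shift [-0.1198 -0.3914  0.0336] pos [0.4783 0.0737 0.1834] yaw 88.11 open 0.701 F [-0.8 -0.3  0.1] t 13.5 j6 -84.51903501060086
```

send_rows:
  targets:
    - [[0, 0, 0], 6, 0.7]
    - [[0, 0, 0], 6.1, 0.7]
    - [[-0.012, -0.04, 0.003], 0, 0.7]
    - [[-0.012, -0.04, 0.003], 0, 0.7]
    - [[-0.012, -0.04, 0.003], 0, 0.7]
    - [[-0.012, -0.04, 0.003], 0, 0.7]
    - [[-0.012, -0.04, 0.003], 0, 0.7]
    - [[-0.012, -0.04, 0.003], 0, 0.7]
    - [[-0.012, -0.04, 0.003], 0, 0.7]
    - [[-0.012, -0.04, 0.003], 0, 0.7]

```text
clock: 14.5
tool_pos: [0.4919, -0.2612, 0.156]
tcp_rot: [[-0.97, 0.242, -0.003], [0.242, 0.97, 0.002], [0.003, 0.001, -1.0]]
wrist_force: [0.4, -0.5, 0.8]
opening: 0.696
grasp_force: 0.0
```

send_rows:
  targets:
    - [[-0.012, -0.03, 0.003], 0, 0.7]
    - [[-0.012, -0.03, 0.003], 0, 0.7]
    - [[0, -0.011, 0.003], 0, 0.7]
    - [[0, 0, 0], 0, 0.7]
    - [[0, 0, 0], 0, 0.7]
    - [[0, 0, 0], 0, 0.7]
    - [[0, 0, 0], 0, 0.8]
    - [[0, 0, 0], 0, 0.8]
    - [[0, 0, 0], 0, 0.8]
    - [[0, 0, 0], 0, 0.8]
  grip_force: 30

```text
clock: 15.5
tool_pos: [0.4995, -0.3347, 0.149]
tcp_rot: [[-0.97, 0.242, 0.0], [0.242, 0.97, -0.0], [-0.0, -0.0, -1.0]]
wrist_force: [0.1, -0.7, 0.1]
opening: 0.801
grasp_force: 0.0
```

Run:
```python
from h import *
go([.500,-.335,.022],76)
s=shot('side','s5')
g=lambda f:cv2.cvtColor(cv2.imread(f'pics/{f}.png'),cv2.COLOR_BGR2RGB)
c=lambda im,x,y,w,h,W,H:cv2.resize(im[y:y+h,x:x+w],(W,H),interpolation=cv2.INTER_CUBIC)
t=g('t4');s4=g('s4')
cv2.imwrite('pics/c8.png',cv2.cvtColor(np.hstack([c(s,280,200,95,110,345,400),c(s4,322,255,48,44,436,400)]),cv2.COLOR_RGB2BGR))
```

```text
turn 0.02 shift [-5.00e-04 -1.00e-04  1.27e-01] pos [ 0.4995 -0.3347  0.149 ] yaw 76.02 open 0.801 F [ 0.1 -0.7  0.1] t 15.5 j6 -114.00087998549749
```

View pics/c8.png

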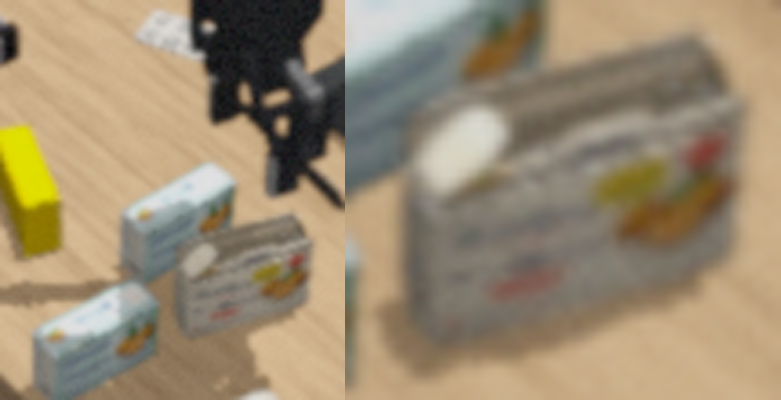

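Run:
```python
from h import *
for z,q in((0,[[330.8,293],[364.9,284.5]]),(.057,[[330.8,277],[365.7,266]])):
    e=onz('side',q,z);d=e[1]-e[0];print(e[:,:2].round(4).tolist(),np.linalg.norm(d),np.degrees(np.arctan2(d[1],d[0])))
```

```text
[[0.4546, -0.3286], [0.5384, -0.361]] 0.0898817426357938 -21.13533595733048
[[0.4528, -0.3281], [0.5423, -0.3542]] 0.09315817432732386 -16.272362968817625
```

send_rows:
  targets:
    - [[0, 0, 0.02], 2, 0.8]
    - [[0, 0, 0.03], 0, 0.8]
    - [[0, 0, 0.03], 0, 0.8]
    - [[0, 0, 0.03], 0, 0.8]
    - [[0, 0, 0.016], 0, 0.8]
    - [[0, 0, 0], 0, 0.5]
    - [[0, 0, 0], 0, 0.2]
    - [[0, 0, 0], 0, 0.2]
    - [[0, 0, 0], 0, 0.2]
    - [[0, 0, 0], 0, 0.2]

```text
clock: 16.55
tool_pos: [0.5005, -0.3359, 0.0245]
tcp_rot: [[-0.961, 0.276, 0.003], [0.276, 0.961, -0.002], [-0.003, -0.001, -1.0]]
wrist_force: [0.3, -0.7, 3.2]
opening: 0.326
grasp_force: 31.8
```

send_rows:
  targets:
    - [[0, 0, -0.02], 0, 0.2]
    - [[0, 0, -0.03], 0, 0.2]
    - [[0, 0, -0.04], 0, 0.2]
    - [[0, 0, -0.04], -7, 0.2]
    - [[0, 0, -0.01], -7.3, 0.2]
    - [[0.002, 0.025, 0], 0, 0.2]
    - [[0.003, 0.04, 0], 0, 0.2]
    - [[0.003, 0.04, 0], 0, 0.2]
    - [[0.003, 0.04, 0], 0, 0.2]
    - [[0.003, 0.04, 0], 0, 0.2]

```text
clock: 17.55
tool_pos: [0.4906, -0.1483, 0.1634]
tcp_rot: [[-1.0, 0.03, 0.001], [0.03, 1.0, -0.0], [-0.001, -0.0, -1.0]]
wrist_force: [0.2, 0.5, -0.5]
opening: 0.324
grasp_force: 31.5
```

send_rows:
  targets:
    - [[0.003, 0.04, 0], 0, 0.2]
    - [[0.003, 0.04, 0], 0, 0.2]
    - [[0.003, 0.04, 0], 0, 0.2]
    - [[0.003, 0.04, 0], 0, 0.2]
    - [[0.003, 0.04, 0], 0, 0.2]
    - [[0.003, 0.04, 0], 0, 0.2]
    - [[0.003, 0.04, 0], 0, 0.2]
    - [[0.003, 0.04, 0], 0, 0.2]
    - [[0, 0.04, 0], 0, 0.2]
    - [[0, 0.04, 0], 0, 0.2]

```text
clock: 18.55
tool_pos: [0.4785, 0.2526, 0.1635]
tcp_rot: [[-1.0, 0.029, 0.001], [0.029, 1.0, 0.0], [-0.001, 0.0, -1.0]]
wrist_force: [0.5, -0.2, -0.9]
opening: 0.324
grasp_force: 31.5
```

send_rows:
  targets:
    - [[0, 0, 0], 0, 0.2]
    - [[0, 0, 0], 0, 0.2]
    - [[0, 0, 0], 0, 0.2]
    - [[0, 0, 0], 0, 0.2]
    - [[0, 0, 0], 0, 0.2]
    - [[0, 0, 0], 0, 0.2]
    - [[0, 0, 0], 0, 0.2]
    - [[0, 0, 0], 0, 0.2]
    - [[0, 0, 0], 0, 0.2]
    - [[0, 0, 0], 0, 0.2]

```text
clock: 19.55
tool_pos: [0.4787, 0.2509, 0.1628]
tcp_rot: [[-1.0, 0.03, -0.0], [0.03, 1.0, -0.0], [0.0, -0.0, -1.0]]
wrist_force: [-0.5, 0.6, -0.1]
opening: 0.327
grasp_force: 31.5
```

Run:
```python
from h import *
go([.4838,.250,.0255],88.2)
```

```text
turn 0.1 shift [-0.0051 -0.0007  0.1373] pos [0.4787 0.2509 0.1628] yaw 88.3 open 0.327 F [-0.5  0.6 -0.1] t 19.55 j6 -65.25862731072823
```

send_rows:
  targets:
    - [[-0.005, -0.001, 0.02], 0, 0.2]
    - [[0, 0, 0.03], 0, 0.2]
    - [[0, 0, 0.03], 0, 0.2]
    - [[0, 0, 0.03], 0, 0.2]
    - [[0, 0, 0.02], 0, 0.2]
    - [[0, 0, 0.006], 0, 0.2]
    - [[0, 0, 0], 0, 0.2]
    - [[0, 0, 0], 0, 0.2]
    - [[0, 0, 0], 0, 0.38]
    - [[0, 0, 0], 0, 0.42]

```text
clock: 20.55
tool_pos: [0.4826, 0.2459, 0.0287]
tcp_rot: [[-1.0, 0.026, -0.004], [0.026, 1.0, -0.008], [0.004, -0.008, -1.0]]
wrist_force: [-5.6, -17.8, 19.5]
opening: 0.419
grasp_force: 12.8
```

send_rows:
  targets:
    - [[0, 0, 0], 0, 0.42]
    - [[0, 0, 0], 0, 0.42]
    - [[0, 0, -0.02], 0, 0.42]
    - [[0, 0, -0.03], 0, 0.42]
    - [[0, 0, -0.04], 0, 0.45]
    - [[0, 0, -0.05], 0, 0.5]
    - [[0, -0.04, 0], 0, 0.7]
    - [[0, -0.04, 0], 0, 0.7]
    - [[0, -0.04, 0], 0, 0.7]
    - [[0, -0.04, 0], 0, 0.7]

```text
clock: 21.55
tool_pos: [0.4791, 0.0886, 0.1675]
tcp_rot: [[-1.0, 0.029, 0.002], [0.029, 1.0, -0.0], [-0.002, 0.0, -1.0]]
wrist_force: [0.5, 0.1, -0.1]
opening: 0.699
grasp_force: 0.0
```

Run:
```python
from h import *
s=shot('side','s6');t=shot('top','t6')
def top(box,f,z):
    b,_=blobs(t,box,f,20)
    for a,p in b:
        r=rect(p);P=onz('top',cv2.boxPoints(r),z)[:,:2];e=[P[1]-P[0],P[2]-P[1]];L=max(e,key=np.linalg.norm)
        print(round(a),np.round(r[0],1),'c',P.mean(0).round(4),'size',[round(float(np.linalg.norm(x)),4) for x in e],'ang',round((np.degrees(np.arctan2(L[1],L[0]))+90)%180-90,1))
top((305,195,55,78),white,.051)
go([.5065,-.260,.15],89)
c=lambda im,x,y,w,h,W,H:cv2.resize(im[y:y+h,x:x+w],(W,H),interpolation=cv2.INTER_CUBIC)
cv2.imwrite('pics/c9.png',cv2.cvtColor(np.vstack([c(s,160,130,100,70,500,350),c(t,125,195,100,50,500,250)]),cv2.COLOR_RGB2BGR))
```

```text
224 [339.4 256.3] c [ 0.3917 -0.3091] size [0.0857, 0.0296] ang -3.5
212 [324.3 220.4] c [ 0.5072 -0.2605] size [0.0856, 0.0293] ang -1.1
turn -0.95 shift [-0.0338 -0.3456  0.0176] pos [0.4787 0.0862 0.167 ] yaw 88.05 open 0.7 F [-0.4 -0.3  0.3] t 21.65 j6 -82.85366265652115
```

View pics/c9.png

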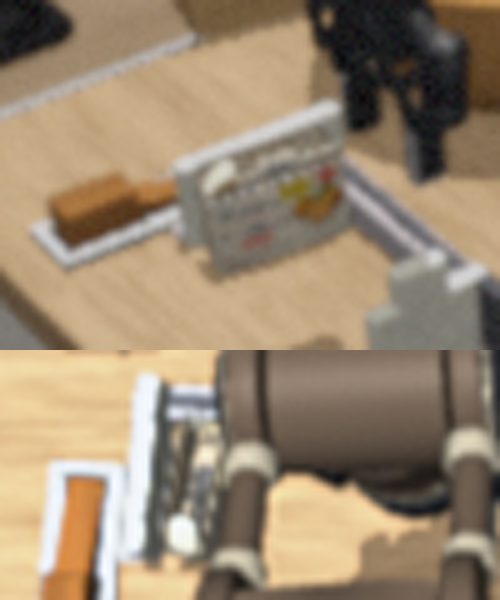

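send_rows:
  targets:
    - [[0, 0, 0], -1, 0.7]
    - [[-0.003, -0.03, 0], 0, 0.7]
    - [[-0.004, -0.04, 0], 0, 0.7]
    - [[-0.004, -0.04, 0], 0, 0.7]
    - [[-0.004, -0.04, 0], 0, 0.7]
    - [[-0.004, -0.04, 0], 0, 0.7]
    - [[-0.004, -0.04, 0], 0, 0.7]
    - [[-0.004, -0.04, 0], 0, 0.7]
    - [[-0.004, -0.04, 0], 0, 0.7]
    - [[-0.003, -0.0356, 0], 0, 0.7]

```text
clock: 22.65
tool_pos: [0.5101, -0.2568, 0.1669]
tcp_rot: [[-1.0, 0.01, 0.001], [0.01, 1.0, -0.0], [-0.001, -0.0, -1.0]]
wrist_force: [1.1, 0.4, -0.8]
opening: 0.701
grasp_force: 0.0
```

send_rows:
  targets:
    - [[0, 0, 0.02], 0, 0.7]
    - [[0, 0, 0.03], 0, 0.7]
    - [[0, 0, 0.02], 0, 0.7]
    - [[0, 0, 0], 0, 0.7]
    - [[0, 0, 0], 0, 0.7]
    - [[0, 0, 0], 0, 0.7]
    - [[0, 0, 0], 0, 0.7]
    - [[0, 0, 0], 0, 0.7]
    - [[0, 0, 0], 0, 0.7]
    - [[0, 0, 0], 0, 0.7]

```text
clock: 23.65
tool_pos: [0.5089, -0.2564, 0.0972]
tcp_rot: [[-1.0, 0.012, 0.001], [0.012, 1.0, -0.0], [-0.001, -0.0, -1.0]]
wrist_force: [0.6, -0.1, -0.1]
opening: 0.7
grasp_force: 0.0
```

Run:
```python
from h import *
go([.5065,-.260,.022],89)
```

```text
turn 0.29 shift [ 0.0024 -0.0037  0.0752] pos [ 0.5089 -0.2564  0.0972] yaw 89.29 open 0.7 F [ 0.6 -0.1 -0.1] t 23.65 j6 -120.40743318936859
```

send_rows:
  targets:
    - [[0.0024, -0.0037, 0.02], 0.3, 0.7]
    - [[0, 0, 0.03], 0, 0.7]
    - [[0, 0, 0.025], 0, 0.7]
    - [[0, 0, 0], 0, 0.5]
    - [[0, 0, 0], 0, 0.2]
    - [[0, 0, 0], 0, 0.2]
    - [[0, 0, 0], 0, 0.2]
    - [[0, 0, 0], 0, 0.2]
    - [[0, 0, 0], 0, 0.2]
    - [[0, 0, 0], 0, 0.2]

```text
clock: 24.65
tool_pos: [0.5065, -0.2599, 0.0222]
tcp_rot: [[-1.0, 0.017, 0.001], [0.017, 1.0, -0.0], [-0.001, -0.0, -1.0]]
wrist_force: [1.0, 0.4, -0.2]
opening: 0.355
grasp_force: 34.3
```

Run:
```python
from h import *
go([.482,.188,.165],88.2)
```

```text
turn 0.8 shift [ 0.0384  0.4469 -0.143 ] pos [ 0.5065 -0.2599  0.0222] yaw 89.0 open 0.355 F [ 1.   0.4 -0.2] t 24.65 j6 -120.55347723967908
```

send_rows:
  targets:
    - [[0, 0, -0.02], 0, 0.2]
    - [[0, 0, -0.04], 0, 0.2]
    - [[0, 0, -0.045], 0, 0.2]
    - [[0, 0, -0.038], 0.8, 0.2]
    - [[0.002, 0.03, 0], 0, 0.2]
    - [[0.0034, 0.04, 0], 0, 0.2]
    - [[0.0034, 0.04, 0], 0, 0.2]
    - [[0.0034, 0.04, 0], 0, 0.2]
    - [[0.0034, 0.04, 0], 0, 0.2]
    - [[0.0034, 0.04, 0], 0, 0.2]

```text
clock: 25.65
tool_pos: [0.4941, -0.0279, 0.165]
tcp_rot: [[-0.999, 0.032, 0.0], [0.032, 0.999, 0.0], [-0.0, 0.0, -1.0]]
wrist_force: [1.4, -0.1, -0.2]
opening: 0.35
grasp_force: 34.5
```

send_rows:
  targets:
    - [[0.0034, 0.04, 0], 0, 0.2]
    - [[0.0034, 0.04, 0], 0, 0.2]
    - [[0.0034, 0.04, 0], 0, 0.2]
    - [[0.0034, 0.04, 0], 0, 0.2]
    - [[0.0034, 0.04, 0], 0, 0.2]
    - [[0.0024, 0.017, 0], 0, 0.2]
    - [[0, 0, 0], 0, 0.2]
    - [[0, 0, 0], 0, 0.2]
    - [[0, 0, 0], 0, 0.2]
    - [[0, 0, 0], 0, 0.2]

```text
clock: 26.65
tool_pos: [0.482, 0.187, 0.1647]
tcp_rot: [[-0.999, 0.033, -0.0], [0.033, 0.999, -0.0], [0.0, -0.0, -1.0]]
wrist_force: [-0.3, -0.3, 0.2]
opening: 0.351
grasp_force: 34.5
```

Run:
```python
from h import *
go([.482,.188,.023],88.2)
```

```text
turn -0.09 shift [0.     0.0011 0.1417] pos [0.482  0.187  0.1647] yaw 88.11 open 0.351 F [-0.3 -0.3  0.2] t 26.65 j6 -71.71277989655904
```

send_rows:
  targets:
    - [[0, 0.001, 0.03], 0, 0.2]
    - [[0, 0, 0.03], 0, 0.2]
    - [[0, 0, 0.03], 0, 0.2]
    - [[0, 0, 0.03], 0, 0.2]
    - [[0, 0, 0.015], 0, 0.2]
    - [[0, 0, 0.0065], 0, 0.2]
    - [[0, 0, 0], 0, 0.2]
    - [[0, 0, 0], 0, 0.2]
    - [[0, 0, 0], 0, 0.44]
    - [[0, 0, 0], 0, 0.44]

```text
clock: 27.65
tool_pos: [0.483, 0.1894, 0.0244]
tcp_rot: [[-1.0, 0.031, 0.002], [0.031, 1.0, 0.001], [-0.002, 0.001, -1.0]]
wrist_force: [0.2, 1.0, 1.1]
opening: 0.441
grasp_force: 0.0
```

send_rows:
  targets:
    - [[0, 0, 0], 0, 0.44]
    - [[0, 0, -0.02], 0, 0.44]
    - [[0, 0, -0.03], 0, 0.45]
    - [[0, 0, -0.04], 0, 0.45]
    - [[0, 0, -0.052], 0, 0.5]
    - [[0.005, -0.04, 0], 0, 0.7]
    - [[0.005, -0.04, 0], 0, 0.7]
    - [[0.005, -0.04, 0], 0, 0.7]
    - [[0.005, -0.04, 0], 0, 0.7]
    - [[0.005, -0.04, 0], 0, 0.7]

```text
clock: 28.65
tool_pos: [0.4503, -0.0113, 0.1638]
tcp_rot: [[-1.0, 0.031, 0.001], [0.031, 1.0, -0.0], [-0.001, -0.0, -1.0]]
wrist_force: [0.7, -0.2, 0.4]
opening: 0.7
grasp_force: 0.0
```

Run:
```python
from h import *
t=shot('top','t7');s=shot('side','s7')
b,_=blobs(t,(305,195,55,78),white,20)
for a,p in b:
    r=rect(p);P=onz('top',cv2.boxPoints(r),.051)[:,:2];print(a,P.mean(0),r)
go([.3915,-.3092,.165],86.5)
```

```text
223.5078125 [ 0.39172289 -0.30912338] ((339.3885498046875, 256.2723388671875), (9.143227577209473, 26.71710205078125), 3.1221303939819336)
turn 1.41 shift [ 0.0404 -0.2986 -0.0009] pos [ 0.45   -0.0136  0.1636] yaw 87.91 open 0.697 F [-0.9  0.2  0.5] t 28.75 j6 -95.06377933392143
```

send_rows:
  targets:
    - [[0, 0, 0], 1.4, 0.7]
    - [[0.005, -0.03, 0], 0, 0.7]
    - [[0.005, -0.04, 0], 0, 0.7]
    - [[0.005, -0.04, 0], 0, 0.7]
    - [[0.005, -0.04, 0], 0, 0.7]
    - [[0.005, -0.04, 0], 0, 0.7]
    - [[0.005, -0.04, 0], 0, 0.7]
    - [[0.005, -0.04, 0], 0, 0.7]
    - [[0.0054, -0.0286, 0.01], 0, 0.7]
    - [[0, 0, 0.01], 0, 0.7]

```text
clock: 29.75
tool_pos: [0.395, -0.3086, 0.1439]
tcp_rot: [[-0.998, 0.058, 0.002], [0.058, 0.998, -0.003], [-0.003, -0.003, -1.0]]
wrist_force: [0.2, 0.8, 0.0]
opening: 0.699
grasp_force: 0.0
```

send_rows:
  targets:
    - [[0, 0, 0.02], 0, 0.7]
    - [[0, 0, 0.02], 0, 0.7]
    - [[0, 0, 0.01], 0, 0.7]
    - [[0, 0, 0], 0, 0.7]
    - [[0, 0, 0], 0, 0.7]
    - [[0, 0, 0], 0, 0.7]
    - [[0, 0, 0], 0, 0.7]
    - [[0, 0, 0], 0, 0.7]
    - [[0, 0, 0], 0, 0.7]
    - [[0, 0, 0], 0, 0.7]

```text
clock: 30.75
tool_pos: [0.3937, -0.306, 0.0935]
tcp_rot: [[-0.998, 0.056, 0.0], [0.056, 0.998, -0.0], [-0.0, -0.0, -1.0]]
wrist_force: [-0.2, 0.2, -0.0]
opening: 0.701
grasp_force: 0.0
```

Run:
```python
from h import *
go([.3915,-.3092,.022],86.5)
```

```text
turn 0.28 shift [ 0.002  -0.0033  0.0715] pos [ 0.3937 -0.306   0.0935] yaw 86.78 open 0.701 F [-0.2  0.2 -0. ] t 30.75 j6 -129.64696880623086
```

send_rows:
  targets:
    - [[0.002, -0.0033, 0.02], 0.3, 0.7]
    - [[0, 0, 0.03], 0, 0.7]
    - [[0, 0, 0.0215], 0, 0.7]
    - [[0, 0, 0], 0, 0.5]
    - [[0, 0, 0], 0, 0.2]
    - [[0, 0, 0], 0, 0.2]
    - [[0, 0, 0], 0, 0.2]
    - [[0, 0, 0], 0, 0.2]
    - [[0, 0, 0], 0, 0.2]
    - [[0, 0, 0], 0, 0.2]

```text
clock: 31.75
tool_pos: [0.3917, -0.3092, 0.0222]
tcp_rot: [[-0.998, 0.061, 0.0], [0.061, 0.998, -0.0], [-0.001, -0.0, -1.0]]
wrist_force: [-0.2, 0.4, -1.0]
opening: 0.352
grasp_force: 33.9
```

send_rows:
  targets:
    - [[0, 0, -0.02], 0, 0.2]
    - [[0, 0, -0.04], 0, 0.2]
    - [[0, 0, -0.045], 0, 0.2]
    - [[0, 0, -0.038], 0, 0.2]
    - [[0, 0, 0], -1.7, 0.2]
    - [[0, 0, 0], 0, 0.2]
    - [[0, 0, 0], 0, 0.2]
    - [[0, 0, 0], 0, 0.2]
    - [[0, 0, 0], 0, 0.2]
    - [[0, 0, 0], 0, 0.2]

```text
clock: 32.75
tool_pos: [0.391, -0.3086, 0.1636]
tcp_rot: [[-1.0, 0.031, -0.002], [0.031, 1.0, 0.002], [0.002, 0.002, -1.0]]
wrist_force: [-0.2, -0.1, -0.3]
opening: 0.356
grasp_force: 33.9
```

Run:
```python
from h import *
go([.480,.129,.165],88.2)
t=shot('top','t8')
# carton faces in the bay, tablet white top + stop panel/wall tops along rack x=0 row profile
b,_=blobs(t,(150,200,80,45),white,8)
for a,p in b:
    r=rect(p);print(round(a),np.round(r[0],1),np.round(r[1],1),round(r[2],1),onz('top',[r[0]],.052)[0].round(4))
```

```text
turn -0.0 shift [-0.0753  0.4401 -0.0009] pos [ 0.391  -0.3086  0.1636] yaw 88.2 open 0.356 F [-0.2 -0.1 -0.3] t 32.75 j6 -131.4875491864608
207 [185.2 223.7] [ 9.  25.3] 5.4 [0.4855 0.1905 0.052 ]
156 [152.1 218.2] [ 5.4 37.9] 6.1 [0.5011 0.2978 0.052 ]
112 [189.8 203.9] [61.6  2.3] 3.1 [0.5508 0.1789 0.052 ]
107 [189.3 208.4] [61.7  2.6] 3.1 [0.5361 0.1799 0.052 ]
106 [220.2 224.3] [ 5.6 25.6] 4.1 [0.4862 0.0776 0.052 ]
34 [160.9 231.5] [7.6 5.5] 82.9 [0.4586 0.2669 0.052 ]
```

send_rows:
  targets:
    - [[-0.0033, 0.02, 0], 0, 0.2]
    - [[-0.0063, 0.04, 0], 0, 0.2]
    - [[-0.0063, 0.04, 0], 0, 0.2]
    - [[-0.0063, 0.04, 0], 0, 0.2]
    - [[-0.0063, 0.04, 0], 0, 0.2]
    - [[-0.0063, 0.04, 0], 0, 0.2]
    - [[-0.0063, 0.04, 0], 0, 0.2]
    - [[-0.0063, 0.04, 0], 0, 0.2]
    - [[-0.0063, 0.04, 0], 0, 0.2]
    - [[-0.0063, 0.04, 0], 0, 0.2]

```text
clock: 33.8
tool_pos: [0.4635, 0.0705, 0.1647]
tcp_rot: [[-1.0, 0.031, 0.0], [0.031, 1.0, -0.0], [-0.0, -0.0, -1.0]]
wrist_force: [0.6, -0.4, -0.6]
opening: 0.357
grasp_force: 33.9
```

send_rows:
  targets:
    - [[-0.0063, 0.04, 0], 0, 0.2]
    - [[-0.009, 0.019, 0], 0, 0.2]
    - [[0, 0, 0], 0, 0.2]
    - [[0, 0, 0], 0, 0.2]
    - [[0, 0, 0], 0, 0.2]
    - [[0, 0, 0], 0, 0.2]
    - [[0, 0, 0], 0, 0.2]
    - [[0, 0, 0], 0, 0.2]
    - [[0, 0, 0], 0, 0.2]
    - [[0, 0, 0], 0, 0.2]

```text
clock: 34.8
tool_pos: [0.4806, 0.1272, 0.1648]
tcp_rot: [[-0.999, 0.032, 0.0], [0.032, 0.999, -0.0], [-0.0, 0.0, -1.0]]
wrist_force: [-0.7, 0.3, -0.4]
opening: 0.353
grasp_force: 33.9
```

Run:
```python
from h import *
go([.480,.128,.0235],88.2)
```

```text
turn -0.02 shift [0.0006 0.0008 0.1413] pos [0.4806 0.1272 0.1648] yaw 88.18 open 0.353 F [-0.7  0.3 -0.4] t 34.8 j6 -78.37615872538089
```

send_rows:
  targets:
    - [[0, 0.001, 0.03], 0, 0.2]
    - [[0, 0, 0.03], 0, 0.2]
    - [[0, 0, 0.03], 0, 0.2]
    - [[0, 0, 0.03], 0, 0.2]
    - [[0, 0, 0.015], 0, 0.2]
    - [[0, 0, 0.006], 0, 0.2]
    - [[0, 0, 0], 0, 0.2]
    - [[0, 0, 0], 0, 0.2]
    - [[0, 0, 0], 0, 0.43]
    - [[0, 0, 0], 0, 0.43]

```text
clock: 35.8
tool_pos: [0.4811, 0.1285, 0.0245]
tcp_rot: [[-0.999, 0.032, 0.001], [0.032, 0.999, 0.0], [-0.001, 0.0, -1.0]]
wrist_force: [-0.1, 1.7, 0.6]
opening: 0.43
grasp_force: 0.0
```

send_rows:
  targets:
    - [[0, 0, 0], 0, 0.43]
    - [[0, 0, -0.02], 0, 0.43]
    - [[0, 0, -0.03], 0, 0.43]
    - [[0, 0, -0.04], 0, 0.45]
    - [[0, 0, -0.03], 0, 0.5]
    - [[0.02, -0.02, 0], 0, 0.5]
    - [[0.03, -0.035, 0], 0, 0.5]
    - [[0.03, 0, 0], 0, 0.5]
    - [[0, 0, 0], 0, 0.5]
    - [[0, 0, 0], 0, 0.5]

```text
clock: 36.8
tool_pos: [0.3988, 0.0755, 0.1441]
tcp_rot: [[-0.999, 0.032, 0.001], [0.032, 0.999, -0.0], [-0.001, -0.0, -1.0]]
wrist_force: [1.0, -0.4, 0.5]
opening: 0.5
grasp_force: 0.0
```

Run:
```python
from h import *
s=shot('side','s9');t=shot('top','t9')
c=lambda im,x,y,w,h,W,H:cv2.resize(im[y:y+h,x:x+w],(W,H),interpolation=cv2.INTER_CUBIC)
cv2.imwrite('pics/c10.png',cv2.cvtColor(np.vstack([c(s,160,130,110,70,550,350),c(t,125,195,110,50,550,250)]),cv2.COLOR_RGB2BGR))
go([.478,.0727,.092],88.2)
```

```text
turn 0.01 shift [-0.0776 -0.0008  0.0526] pos [0.4003 0.0759 0.1444] yaw 88.21 open 0.498 F [ 0.6  0.3 -0.6] t 36.9 j6 -83.57689678027835
```

View pics/c10.png

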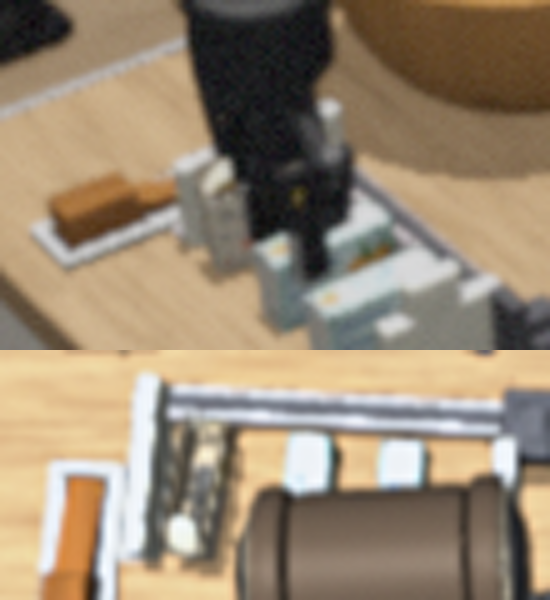

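send_rows:
  targets:
    - [[-0.027, 0, 0], 0, 0.5]
    - [[-0.03, 0, 0], 0, 0.5]
    - [[-0.021, 0, 0], 0, 0.5]
    - [[0, 0, 0], 0, 0.5]
    - [[0, 0, 0.015], 0, 0.5]
    - [[0, 0, 0], 0, 0.5]
    - [[0, 0, 0], 0, 0.5]
    - [[0, 0, 0], 0, 0.5]
    - [[0, 0, 0], 0, 0.5]
    - [[0, 0, 0], 0, 0.5]
  grip_force: 50

```text
clock: 37.9
tool_pos: [0.4771, 0.0735, 0.1293]
tcp_rot: [[-1.0, 0.031, 0.001], [0.031, 1.0, 0.0], [-0.001, 0.0, -1.0]]
wrist_force: [0.9, -0.2, 0.6]
opening: 0.503
grasp_force: 0.0
```

Run:
```python
from h import *
go([.478,.0727,.092],88.2)
```

```text
turn 0.0 shift [-0.0009 -0.0008  0.0373] pos [0.4771 0.0735 0.1293] yaw 88.2 open 0.503 F [ 0.9 -0.2  0.6] t 37.9 j6 -84.61339612865737
```

send_rows:
  targets:
    - [[0, -0.001, 0.013], 0, 0.5]
    - [[0, 0, 0.013], 0, 0.5]
    - [[0, 0, 0.011], 0, 0.5]
    - [[0, 0, 0], 0, 0.2]
    - [[0, 0, 0], 0, 0.05]
    - [[0, 0, 0], 0, 0.05]
    - [[0, 0, 0], 0, 0.05]
    - [[0, 0, 0], 0, 0.05]
    - [[0, 0, 0], 0, 0.05]
    - [[0, 0, 0], 0, 0.05]

```text
clock: 38.9
tool_pos: [0.4748, 0.0722, 0.0905]
tcp_rot: [[-1.0, 0.031, -0.004], [0.031, 1.0, -0.001], [0.004, -0.001, -1.0]]
wrist_force: [-3.0, -4.4, -9.3]
opening: 0.152
grasp_force: 50.7
```

send_rows:
  targets:
    - [[0, 0.003, 0], 0, 0.05]
    - [[0, 0.005, 0], 0, 0.05]
    - [[0, 0.006, 0], 0, 0.05]
    - [[0, 0.006, 0], 0, 0.05]
    - [[0, 0.006, 0], 0, 0.05]
    - [[0, 0.006, 0], 0, 0.05]
    - [[0, 0.006, 0], 0, 0.05]
    - [[0, 0.006, 0], 0, 0.05]
    - [[0, 0.006, 0], 0, 0.05]
    - [[0, 0.006, 0], 0, 0.05]

```text
clock: 39.9
tool_pos: [0.4764, 0.1282, 0.0907]
tcp_rot: [[-1.0, 0.031, -0.005], [0.031, 1.0, -0.001], [0.005, -0.001, -1.0]]
wrist_force: [-2.8, -4.4, -8.7]
opening: 0.151
grasp_force: 50.8
```

send_rows:
  targets:
    - [[0, 0.006, 0], 0, 0.05]
    - [[0, 0.006, 0], 0, 0.05]
    - [[0, 0.006, 0], 0, 0.05]
    - [[0, 0.006, 0], 0, 0.05]
    - [[0, 0.005, 0], 0, 0.05]
    - [[0, 0.005, 0], 0, 0.05]
    - [[0, 0.004, 0], 0, 0.05]
    - [[0, 0.003, 0], 0, 0.05]
    - [[0, 0.002, 0], 0, 0.05]
    - [[0, 0, 0], 0, 0.05]

```text
clock: 40.9
tool_pos: [0.4777, 0.1714, 0.0908]
tcp_rot: [[-0.999, 0.031, -0.005], [0.031, 1.0, -0.001], [0.005, -0.001, -1.0]]
wrist_force: [-5.1, -3.3, -8.7]
opening: 0.15
grasp_force: 50.8
```

Run:
```python
from h import *
go([.48,.194,.092],88.2)
```

```text
turn 0.01 shift [-0.0015  0.0227 -0.0013] pos [0.4777 0.1714 0.0908] yaw 88.21 open 0.15 F [-5.1 -3.3 -8.7] t 40.9 j6 -73.4423182612272
```

send_rows:
  targets:
    - [[0, 0.003, 0], 0, 0.05]
    - [[0, 0.003, 0], 0, 0.05]
    - [[0, 0.003, 0], 0, 0.05]
    - [[0, 0.002, 0], 0, 0.05]
    - [[0, 0.002, 0], 0, 0.05]
    - [[0, 0.001, 0], 0, 0.05]
    - [[0, 0.001, 0], 0, 0.05]
    - [[0, 0.001, 0], 0, 0.05]
    - [[0, 0.001, 0], 0, 0.05]
    - [[0, 0, 0], 0, 0.05]

```text
clock: 41.9
tool_pos: [0.4782, 0.1879, 0.0907]
tcp_rot: [[-0.999, 0.031, -0.005], [0.031, 1.0, -0.001], [0.005, -0.001, -1.0]]
wrist_force: [-4.1, -4.2, -8.0]
opening: 0.153
grasp_force: 50.8
```

Run:
```python
from h import *
go([.48,.194,.092],88.2)
s=shot('side','s10');t=shot('top','t10')
```

```text
turn 0.0 shift [-0.0016  0.0062 -0.0013] pos [0.4782 0.1879 0.0907] yaw 88.2 open 0.153 F [-4.1 -4.2 -8. ] t 41.9 j6 -71.62656869649878
```

send_rows:
  targets:
    - [[0, 0.001, 0], 0, 0.05]
    - [[0, 0.001, 0], 0, 0.05]
    - [[0, 0.001, 0], 0, 0.05]
    - [[0, 0.001, 0], 0, 0.05]
    - [[0, 0, 0], 0, 0.05]
    - [[0, 0, 0], 0, 0.05]
    - [[0, 0, 0], 0, 0.05]
    - [[0, 0, 0], 0, 0.05]
    - [[0, 0, 0], 0, 0.05]
    - [[0, 0, 0], 0, 0.05]

```text
clock: 43.0
tool_pos: [0.4783, 0.1908, 0.0907]
tcp_rot: [[-1.0, 0.031, -0.005], [0.031, 1.0, -0.003], [0.005, -0.003, -1.0]]
wrist_force: [-4.2, -7.7, -8.3]
opening: 0.154
grasp_force: 51.0
```

send_rows:
  targets:
    - [[0, 0.001, 0], 0, 0.05]
    - [[0, 0.001, 0], 0, 0.05]
    - [[0, 0, 0], 0, 0.05]
    - [[0, 0, 0], 0, 0.05]
    - [[0, 0, 0], 0, 0.05]
    - [[0, 0, 0], 0, 0.05]
    - [[0, 0, 0], 0, 0.05]
    - [[0, 0, 0], 0, 0.05]
    - [[0, 0, 0], 0, 0.05]
    - [[0, 0, 0], 0, 0.05]

```text
clock: 44.0
tool_pos: [0.4783, 0.1909, 0.0907]
tcp_rot: [[-1.0, 0.03, -0.006], [0.03, 1.0, -0.007], [0.006, -0.007, -1.0]]
wrist_force: [-3.6, -13.7, -4.6]
opening: 0.149
grasp_force: 51.2
```

send_rows:
  targets:
    - [[0, 0, 0], 0, 0.05]
    - [[0, -0.001, 0], 0, 0.05]
    - [[0, 0, 0], 0, 0.5]
    - [[0, 0, 0], 0, 0.5]
    - [[0, 0, 0], 0, 0.5]
    - [[0, 0, -0.02], 0, 0.5]
    - [[0, 0, -0.03], 0, 0.5]
    - [[0, 0, -0.04], 0, 0.5]
    - [[0, -0.03, 0], 0, 0.5]
    - [[0, -0.04, 0], 0, 0.5]

```text
clock: 45.0
tool_pos: [0.4819, 0.1251, 0.1856]
tcp_rot: [[-1.0, 0.028, 0.01], [0.028, 1.0, 0.003], [-0.009, 0.003, -1.0]]
wrist_force: [-0.4, -0.3, -0.5]
opening: 0.501
grasp_force: 0.0
```

send_rows:
  targets:
    - [[0.02, -0.04, 0], 0, 0.5]
    - [[0.03, -0.04, 0], 0, 0.5]
    - [[0.03, -0.04, 0], 0, 0.5]
    - [[0.03, -0.04, 0], 0, 0.5]
    - [[0, -0.04, 0], 0, 0.5]
    - [[0, -0.04, 0], 0, 0.5]
    - [[0, 0, 0], 0, 0.5]
    - [[0, 0, 0], 0, 0.5]
    - [[0, 0, 0], 0, 0.5]
    - [[0, 0, 0], 0, 0.5]

```text
clock: 46.0
tool_pos: [0.3613, -0.1119, 0.1819]
tcp_rot: [[-1.0, 0.029, 0.0], [0.029, 1.0, 0.0], [-0.0, 0.0, -1.0]]
wrist_force: [-0.9, 0.9, 0.3]
opening: 0.5
grasp_force: 0.0
```

Run:
```python
from h import *
s=shot('side','s11');t=shot('top','t11')
c=lambda im,x,y,w,h,W,H:cv2.resize(im[y:y+h,x:x+w],(W,H),interpolation=cv2.INTER_CUBIC)
cv2.imwrite('pics/c11.png',cv2.cvtColor(np.hstack([c(s,160,135,60,60,400,400),c(t,128,200,60,60,400,400)]),cv2.COLOR_RGB2BGR))
b,_=blobs(t,(150,203,50,45),white,8)
for a,p in b: r=rect(p);print(round(a),np.round(r[0],1),np.round(r[1],1),onz('top',[r[0]],.052)[0].round(4))
go([0,0,0],88)
```

```text
304 [178.6 219.5] [32.9 20.1] [0.4989 0.2123 0.052 ]
190 [168.7 223.1] [ 8.8 25.3] [0.4863 0.2436 0.052 ]
139 [151.9 219.7] [ 5.2 34.8] [0.4962 0.2981 0.052 ]
33 [172.1 203.5] [ 1.9 25.5] [0.5508 0.2365 0.052 ]
32 [157.6 231.2] [7.1 5.4] [0.459  0.2773 0.052 ]
turn 0.33 shift [0.3649 0.0992 0.1818] pos [ 0.3612 -0.1119  0.1818] yaw 88.33 open 0.501 F [-0.4 -0.3 -0.5] t 46.1 j6 -112.1723940193811
```

View pics/c11.png

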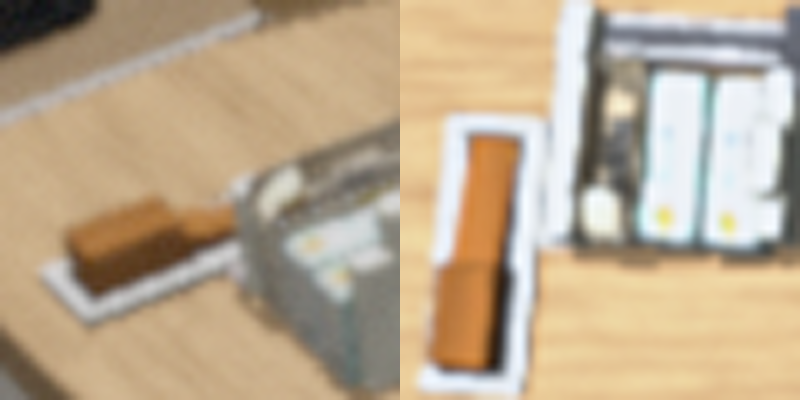

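```bash
python3 -c "
from rig import arm
print(arm.sign_off())"
```

```text
the job is handed in; nothing more can be done
None
```

I handed the job in at about 46 s on the robot's clock. The wedge is in its recess, and both tablet cartons and the plaster carton stand upright between the wall and the pushed-up stop. The yellow look-alike and the bystanders were left alone, and hand-in gave no verdict.

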